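# Turn the drying coaster glazed side up with the offset spatula

### The job

The square pot coaster is drying glazed face down on the little rack. Take the offset spatula from its stand, slide it under the coaster, lift it off and turn it over so that it lies glazed face up, flat and whole on the cork-topped display board; then lay the spatula back in the forks of its stand. Do not touch the coaster with the gripper or arm, never let it drop onto the bench, and leave the vase, the potted plant, the ribbon spool and the pin tin where they stand.

Things in the scene. Friction and masses are not known exactly. Their poses are not given: they have to be found in the camera images.
- coaster_mid (a point): Middle of the loose square glazed ceramic coaster, 96 x 96 x 8 mm, about 0.15 kg. Its z axis points out of the glazed face (x, y along its edges): z points down at the start, the pale cork underside uppermost. It lies across the rack's two rails, edges within about 4 degrees of the rack's axes, middle within 15 mm of the rack's. Ordinary friction: it stays on a blade leaning 25 degrees.
- rack: Fixed wooden drying rack; origin at the centre of its underside, z up, x away from the robot. Base 130 (x) x 100 (y) x 10 mm; two rails along x, full length, 10 mm wide, centred at y = +-40 mm, reach up to z = 52 mm, where the coaster lies. Between them a channel 70 mm wide, open at both x ends, 42 mm high from the base top (z = 10) to the coaster's underside.
- board: Fixed square display board, dark wood with a cork top, 180 x 180 mm, top 30 mm above the bench; origin at the centre of its underside, z up. It stands either on the left or on the right of the rack (its centre about 165 mm to the side), the spatula's stand on the other side.
- spatula_grip (a point): Offset spatula, 0.22 kg, loose, level in its stand at the start. Point on the axis of the dark wood handle; x along the handle to the blade, z up, square to the blade. Handle octagonal, 22 mm across flats (a flat every 45 degrees, so it can be gripped upright or with the tool leaning 45 degrees about it), x = -100 to +75 mm. Balance point about 45 mm ahead. Upper blade face 45 mm below the axis.
- spatula_blade (a point): Point at the rear of the blade, on its upper face, 105 mm ahead of and 45 mm below spatula_grip; same axes. Flat steel blade 50 mm wide (y +-25), 3 mm thick, runs from this point to its tip 114 mm ahead. Just behind this point an upright, 20 mm wide and 4 mm thick, rises to the neck and handle; a neck bar 12 mm wide joins them.
- stand: Fixed spatula stand; origin at the centre of its underside, z up, x away from the robot. Base 160 x 70 x 8 mm. Two forked posts, 10 mm thick, 46 mm wide, at x = +-58 mm; fork floors at z = 85, slots 27 mm wide, flared lips up to z = 120 mm. The spatula lies in both forks, blade to +x, handle axis at z = 96 mm, its spatula_grip point within about 12 mm of the stand's origin along x.
- vase: Bystander: closed green glass bottle vase, 56 mm diameter, 160 mm tall, beyond the rack; origin at the centre of its underside.
- pot: Bystander: terracotta pot with a small succulent, 80 mm diameter, about 85 mm tall, to one side; origin at the centre of its underside.
- tin: Bystander: low round metal pin tin, closed, 65 mm diameter, 30 mm tall, beyond the rack; origin at the centre of its underside.
- spool: Bystander: ribbon spool lying flat, 72 mm diameter, 38 mm tall, to one side; origin at the centre of its underside.
Things that resemble listed ones, but are neither listed nor needed, are in the scene too. What is meant by the rack is not purple, and is the smaller of those in its own colour. Of the things that look like the part that bears coaster_mid, the smaller one is meant.

How it is judged:
On the way, in this order (a step that is already met when the one before it is completed fails the run):
1. the coaster is borne on the spatula, clear of the rack (height (world z) of coaster_mid above 0.068 m and contact force between spatula and coaster above 0.5 N and contact force between coaster and rack below 0.05 N), for 0.2 s.
2. the coaster has been turned over, glazed side up, off the rack (angle between coaster_mid's own z axis and vertical below 0.3 rad and horizontal distance between coaster_mid and board below 0.1 m), for 0.2 s.
At the end, for the whole second after the job is handed in: Coaster at rest flat (6 deg) on the board, glazed face up, middle within 60 mm of the board's centre along both board axes, clear of the spatula; spatula at rest in both forks (handle point within 40 mm lengthways, 12 mm sideways; axis 88 to 108 mm high; within 9 deg of the stand) (angle between coaster_mid's own z axis and vertical below 0.1 rad and x of coaster_mid in the frame of board between -0.06 and 0.06 m and y of coaster_mid in the frame of board between -0.06 and 0.06 m and z of coaster_mid in the frame of board between 0.028 and 0.04 m and linear speed of each of coaster, spatula below 0.02 m/s and contact force between spatula and coaster below 0.02 N and z of spatula_grip in the frame of stand between 0.088 and 0.108 m and x of spatula_grip in the frame of stand between -0.04 and 0.04 m and y of spatula_grip in the frame of stand between -0.012 and 0.012 m and angle between the x axis of spatula and the x axis of stand, either way round below 0.15 rad); the robot touches nothing.
It fails at once if the gripper or arm touches the coaster (contact force between any of the fingers, the arm and coaster above 0.5 N).
It fails at once if the coaster drops onto the bench (contact force between coaster and table above 0.1 N).
It fails at once if the vase, pot, spool or tin is disturbed (distance of any of vase, pot, spool, tin from where it was at the start of the episode above 0.03 m or angle between any of vase, pot, spool, tin's own z axis and vertical above 0.4 rad).
It also fails if it takes over 61 s, if anything falls off the work surface, if the arm or the gripper's body presses on something with over 40 N, if the wrist force passes 120 N, or if a joint passes its speed limit or range.

### The arm

A 6-joint arm with a two-finger parallel gripper is mounted at the origin on the work surface. World frame = base frame: x ahead of the robot, y to its left, z up, the work surface at z = 0. Lengths are in m, angles in rad, forces in N, time in s.
With the tool pointing down it reaches from about 0.3 to 0.85 m from the base axis. Payload 4.2 kg.
Tool frame: the origin (TCP) lies between the finger pads; the fingertips stand ahead of it and the grasp point (between the pads) lies 5 mm behind it (tips_ahead is the z of the fingertips in the tool frame, in m); z points along the fingers, y is the direction in which the jaws open and shut (so a half turn about z gives the same grasp; the last joint's range is limited). The gripper opens to 91 mm and grips with 3 to 60 N. Pads are 32 mm wide; open, the fingers measure 118 mm over their backs; the gripper's body (76 mm by 178 mm) begins 60 mm behind the grasp point.
Start: joints at [-0.02, 0.32, 1.565, -0, 1.257, -0.02], TCP at [0.575, 0, 0.228] pointing down, gripper open.
Joint ranges: [-3.11, 3.11], [-0.84, 2.01], [0.21, 2.61], [-1.34, 4.49], [0.05, 2.63], [-2.56, 2.56]. Speed limits (rad/s): [2.57, 2.57, 3.14, 3.14, 3.14, 3.14].

### API

Orientations are given as a unit quaternion [w, x, y, z].
In Python, from station import * gives the robot as it stands.
- The arm moves only by the tool carry_out, never from a script. Its argument "commands" is a list of rows, each an object with "delta_pos": the shift along the world's x, y, z in units of 4 cm (1.0 is 4 cm), a list of three; "angular": the turn, a rotation vector about the world's x, y, z in units of 6 degrees (1.0 is 6 degrees), a list of three. In form: [{"delta_pos": [tx, ty, tz], "angular": [ax, ay, az]}, ...]. A call has 1 to 10 rows; each row shifts and turns the commanded pose from where the row before left it; what a row does not reach is not made up. A row lasts 1/12 s, in which the tool goes at most 41.7 mm and 7.16 degrees, less where a joint would pass 70% of its speed; a pose out of reach is approached as far as the arm can. A call with a number of a shift or a turn outside -1 to 1 is refused whole. A call with a gripper value outside its range is refused whole. "jaw" is the gripper command: -1 is fully open, 1 is shut, values between are in proportion, set as the call begins (left out, the last holds). The fingers move at their own pace and stop on an object; "newtons" is the grip in N (left out, the last holds). Time passes only in rows, so rows that do not move let the fingers close. It gives the time, the measured TCP pose, the force and the opening at its end, in the units of the state.
- state(): the state, without advancing time (a new reading comes with each control period).
- camera(name): name is "scene" or "side" or "wrist"; returns the picture (480x640x3 uint8, blue, green, red); there is no depth.
- camera_params(name): a dict with "intrinsics" (3x3 intrinsics, pixels), "eye" and "attitude" of the camera in the world. Camera axes: x right, y down, z forward; pixel columns grow to the right and rows downward; lengths in m; the calibration is good to about 2 mm. A picture is of the moment at which its call begins: read the wrist's pose just before it. camera_params takes no time and is no camera call; for the wrist camera it gives the pose at the moment of the call.
- finish_job(): hands the job in, once; it reports no verdict.
The state is a dict: "time": time; "joints": joint angles; "dq": joint speeds; "effort": joint torques, N m; "position": TCP position; "tcp_rot": TCP orientation; "contact_force": force on the tool from outside, world axes, zero at the start; "moment": the same for the moment, N m; "opening": opening from 0.0 (shut) to 1.0 (fully open).
Only numpy, scipy, OpenCV 4.12 (cv2) and the standard library are available. Lean on these libraries where they do the work, as an engineer would, in place of code of your own. Each camera call takes 0.05 s, during which the arm holds its last target. There are 200 camera calls.

## Working session

There is one attempt and no reset: what is moved stays moved. The work goes in short steps, Python scripts to look and compute and a tool call to move; the robot and the scene stay as the last step left them, time stands still between calls to the robot, and variables do not carry over. Pictures are saved under pics/ and viewed, about 8 in all and at most 12, crops included, and the job is handed in when it is done.

Besides the shell and the picture viewer there is one more tool, called after ">>>" as a command line: name --argument value ..., lists and objects as JSON in quotes. carry_out: Moves the arm, as the interface text tells. Its arguments: {"type":"object","properties":{"commands":{"type":"array","items":{"type":"object","properties":{"delta_pos":{"type":"array","items":{"type":"number"}},"angular":{"type":"array","items":{"type":"number"}}}}},"jaw":{"type":"number"},"newtons":{"type":"number"}},"required":["commands"]}

```bash
ls; mkdir -p pics
python3 - <<'E'
from station import *
import cv2
for n in("scene","side"):
    cv2.imwrite(f"pics/{n}0.png",camera(n)); print(n,camera_params(n))
print(camera_params("wrist"))
print(state())
E
```

```text
pics
scene {'intrinsics': array([[624.25173446,   0.        , 325.03410832],
       [  0.        , 624.25173446, 247.75689209],
       [  0.        ,   0.        ,   1.        ]]), 'eye': array([1.51385558, 0.15751042, 1.27648026]), 'attitude': array([-0.21935868,  0.61270382,  0.71667776, -0.25069662])}
side {'intrinsics': array([[536.38313079,   0.        , 314.76124463],
       [  0.        , 536.38313079, 237.87793266],
       [  0.        ,   0.        ,   1.        ]]), 'eye': array([ 0.51920519, -0.59666281,  0.90434126]), 'attitude': array([-0.32376843,  0.94581423, -0.02449896,  0.00304091])}
{'intrinsics': array([[409.66967555,   0.        , 318.50700954],
       [  0.        , 409.66967555, 242.99797507],
       [  0.        ,   0.        ,   1.        ]]), 'eye': array([0.57488518, 0.0793455 , 0.38442071]), 'attitude': array([ 1.42834570e-01,  9.89746228e-01, -5.85141096e-05, -8.28098505e-04])}
{'time': 0.1, 'joints': array([-1.99865972e-02,  3.20237449e-01,  1.56553733e+00,  4.01506005e-05,
        1.25737713e+00, -2.00085577e-02]), 'dq': array([ 2.54581421e-04, -3.30444420e-03, -1.61196289e-03,  1.96287901e-03,
       -2.10283397e-03,  4.73569185e-05]), 'effort': array([ 5.01049108e-04, -4.13330913e+01, -2.32510239e+01,  7.29743019e-02,
        4.21804120e-02, -4.88014211e-05]), 'position': array([5.74585679e-01, 2.90436083e-05, 2.27206532e-01]), 'tcp_rot': array([-5.75418154e-04,  7.07103189e-01,  7.07109943e-01, -5.26375736e-04]), 'contact_force': array([-0.84209577,  0.22135106, -0.24122786]), 'moment': array([ 0.02314537, -0.00113933, -0.01298744]), 'opening': 1.0033420859834918}
```

View pics/scene0.png

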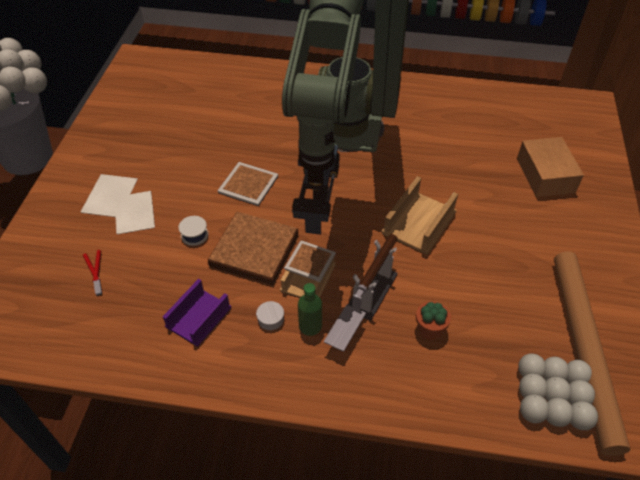

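View pics/side0.png

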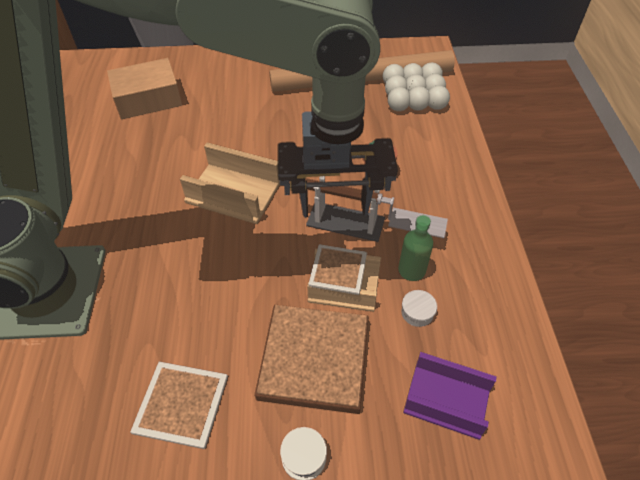

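```bash
cat > h.py <<'E'
from station import *
import cv2, numpy as np
from scipy.spatial.transform import Rotation as R
def rot(q): return R.from_quat(np.roll(np.asarray(q),-1))
def ray(p,px,z):
    d=rot(p['attitude']).apply(np.linalg.solve(p['intrinsics'],[px[0],px[1],1.]))
    e=p['eye']; return e+d*(z-e[2])/d[2]
def proj(p,X):
    c=rot(p['attitude']).inv().apply(np.asarray(X)-p['eye']); u=p['intrinsics']@c; return u[:2]/u[2]
E
python3 - <<'E'
from h import *
p=camera_params('scene');s=camera_params('side')
for n,a,z in[('coaster',(308,260),.06),('board',(254,247),.03),('vase',(311,330),0),('tin',(271,325),0),('pot',(432,338),0),('spool',(194,240),0),('bladetip',(337,350),.05),('handle end',(390,242),.1)]: print(n,ray(p,a,z).round(3))
for n,a,z in[('coaster',(338,269),.06),('board',(315,350),.03),('vase',(413,275),0),('tin',(419,315),0),('spool',(303,460),0),('bladetip',(446,230),.05)]: print(n,ray(s,a,z).round(3))
w=camera_params('wrist');cv2.imwrite('pics/w0.png',camera('wrist'))
a=cv2.imread('pics/scene0.png')[210:360,200:460];cv2.imwrite('pics/c0.png',cv2.resize(a,None,fx=3,fy=3,interpolation=cv2.INTER_CUBIC))
E
```

```text
coaster [ 0.587 -0.02   0.06 ]
board [ 0.544 -0.168  0.03 ]
vase [0.747 0.014 0.   ]
tin [ 0.749 -0.082  0.   ]
pot [0.724 0.3   0.   ]
spool [ 0.523 -0.338  0.   ]
bladetip [0.819 0.086 0.05 ]
handle end [0.531 0.175 0.1  ]
coaster [ 0.583 -0.02   0.06 ]
board [ 0.531 -0.171  0.03 ]
vase [ 0.738 -0.002  0.   ]
tin [ 0.734 -0.094  0.   ]
spool [ 0.503 -0.348  0.   ]
bladetip [0.81 0.07 0.05]
```

View pics/w0.png

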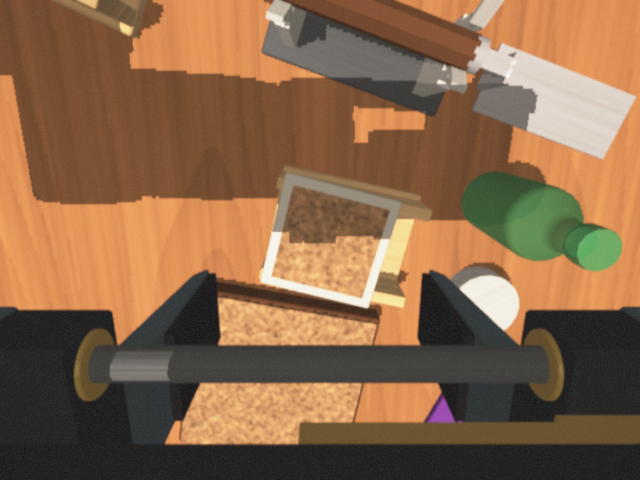

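View pics/c0.png

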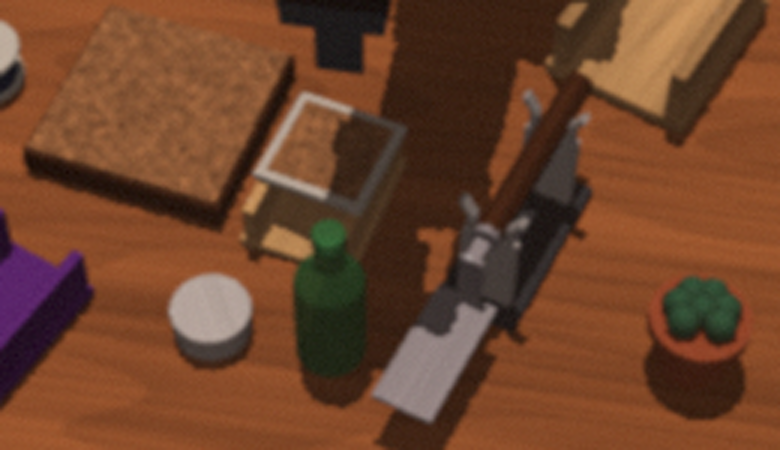

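```bash
python3 - <<'E'
from h import *
p=camera_params('scene');w=camera_params('wrist')
def q(cam,pts,z):
    P=np.array([ray(cam,a,z)[:2] for a in pts]); print(P.round(4).tolist(),'mid',P.mean(0).round(4)); 
    d=np.diff(np.vstack([P,P[:1]]),axis=0); print('  ang',np.degrees(np.arctan2(d[:,1],d[:,0])).round(1),'len',np.linalg.norm(d,axis=1).round(4))
C=lambda l:[(200+x/3,210+y/3) for x,y in l]
print('coaster w');q(w,[(287,172),(402,203),(370,307),(262,280)],.06)
print('coaster s');q(p,C([(303,93),(406,127),(355,212),(257,173)]),.06)
print('board s');q(p,C([(110,10),(293,62),(218,213),(28,150)]),.03)
print('board w');q(w,[(218,283),(378,313),(356,420)],.03)
print('blade w');q(w,[(512,44),(635,97),(604,159),(475,113)],.051)
print('stand base w');q(w,[(263,52),(433,116)],.008)
print('stand base s');q(p,C([(590,188),(515,325)]),.008)
print('rack rail w +y');q(w,[(287,167),(430,208)],.052)
print('rack rail w -y end');q(w,[(262,280),(403,305)],.052)
print('rail ends -> base end');q(w,[(431,214),(403,302)],.052)
print('handle axis s');q(p,C([(585,85),(483,235)]),.096)
E
python3 - <<'E'
import cv2
a=cv2.imread('pics/side0.png')[140:310,270:460]
cv2.imwrite('pics/c1.png',cv2.resize(a,None,fx=4,fy=3.5,interpolation=cv2.INTER_CUBIC))
E
```

```text
coaster w
[[0.5497, 0.0418], [0.6415, 0.0172], [0.619, -0.0741], [0.5265, -0.0491]] mid [ 0.5842 -0.016 ]
  ang [ -15.1 -103.8  164.9   75.7] len [0.095  0.0939 0.0958 0.0938]
coaster s
[[0.5299, -0.0473], [0.5524, 0.0435], [0.6449, 0.0156], [0.6189, -0.0693]] mid [ 0.5865 -0.0144]
  ang [  76.1  -16.8 -107.   166.1] len [0.0936 0.0967 0.0888 0.0917]
board s
[[0.4383, -0.2397], [0.4725, -0.0672], [0.6422, -0.0986], [0.6035, -0.2696]] mid [ 0.5391 -0.1688]
  ang [  78.8  -10.5 -102.8  169.7] len [0.1758 0.1727 0.1753 0.1679]
board w
[[0.481, -0.0639], [0.6309, -0.0945], [0.6131, -0.2159]] mid [ 0.575  -0.1248]
  ang [-11.5 -98.3 131. ] len [0.153  0.1227 0.2014]
blade w
[[0.7181, 0.135], [0.8173, 0.0978], [0.8027, 0.0511], [0.6959, 0.0862]] mid [0.7585 0.0925]
  ang [ -20.5 -107.3  161.8   65.6] len [0.106  0.049  0.1125 0.0536]
stand base w
[[0.5277, 0.1361], [0.6749, 0.0846]] mid [0.6013 0.1103]
  ang [-19.3 160.7] len [0.156 0.156]
stand base s
[[0.5518, 0.2014], [0.6974, 0.1534]] mid [0.6246 0.1774]
  ang [-18.3 161.7] len [0.1533 0.1533]
rack rail w +y
[[0.5492, 0.0449], [0.6664, 0.0114]] mid [0.6078 0.0282]
  ang [-15.9 164.1] len [0.122 0.122]
rack rail w -y end
[[0.5253, -0.0522], [0.6492, -0.0759]] mid [ 0.5873 -0.0641]
  ang [-10.8 169.2] len [0.1262 0.1262]
rail ends -> base end
[[0.6677, 0.0064], [0.6491, -0.073]] mid [ 0.6584 -0.0333]
  ang [-103.2   76.8] len [0.0815 0.0815]
handle axis s
[[0.5139, 0.1857], [0.6766, 0.1206]] mid [0.5953 0.1532]
  ang [-21.8 158.2] len [0.1753 0.1753]
```

>>> carry_out --commands '[{"delta_pos": [-0.2, 0.6, 0.6], "angular": [-0.9, 0.3, 0]}, {"delta_pos": [-0.2, 0.6, 0.6], "angular": [-0.9, 0.3, 0]}, {"delta_pos": [-0.2, 0.6, 0.6], "angular": [-0.9, 0.3, 0]}, {"delta_pos": [0, 0, 0], "angular": [0, 0, 0]}]' --jaw -1

```text
time: 0.48
position: [0.552, 0.0791, 0.3027]
tcp_rot: [0.068, 0.697, 0.702, -0.13]
contact_force: [0.7, 0.5, 0.8]
opening: 0.999
```

```bash
cat > log.py <<'E'
from h import *
import json
s=state(); open('log.jsonl','a').write(json.dumps([list(map(float,s[k])) for k in('joints','position','tcp_rot')])+'\n')
print(s['time'],s['joints'].round(3),s['position'].round(4),s['tcp_rot'].round(4),s['contact_force'].round(1),round(float(s['opening']),3))
E
echo '[[-0.0199866,0.32023745,1.56553733,0.00004,1.25737713,-0.02000856],[0.574585679,0.000029,0.2272065],[-0.000575418,0.707103189,0.707109943,-0.000526375736]]' > log.jsonl
python3 log.py
python3 - <<'E'
from h import *
p=camera_params('scene')
for a in [(415,180),(457,195),(430,250),(385,228)]: print(ray(p,a,.05).round(3))
E
```

```text
0.4833 [ 0.264  0.336  1.387 -0.248  1.579  0.274] [0.552  0.0791 0.3027] [ 0.0678  0.6968  0.7021 -0.1302] [0.7 0.5 0.8] 0.999
[0.256 0.224 0.05 ]
[0.295 0.34  0.05 ]
[0.499 0.277 0.05 ]
[0.444 0.158 0.05 ]
```

>>> carry_out --commands '[{"delta_pos": [0.2, 0.6, 0], "angular": [-0.9, 0.3, 0]}, {"delta_pos": [0.2, 0.6, 0], "angular": [-0.9, 0.3, 0]}, {"delta_pos": [0.2, 0.6, 0], "angular": [-0.9, 0.3, 0]}, {"delta_pos": [0.2, 0.6, 0], "angular": [-0.9, 0.3, 0]}, {"delta_pos": [0, 0, 0], "angular": [0, 0, 0]}]'

```text
time: 0.9
position: [0.5843, 0.1742, 0.2917]
tcp_rot: [0.151, 0.66, 0.667, -0.309]
contact_force: [-0.5, -0.3, -2.4]
opening: 0.997
```

```bash
python3 log.py
cat > kin.py <<'E'
from h import *
import json
from scipy.optimize import least_squares
E_=R.from_euler
S=(1,1)
def ori(q,s4=1,s6=1): return E_('z',q[0])*E_('y',q[1]+q[2])*E_('z',s4*q[3])*E_('y',q[4])*E_('z',s6*q[5])
D=[json.loads(l) for l in open('log.jsonl')]
if __name__=='__main__':
    for s4 in(1,-1):
        for s6 in(1,-1):
            C=[ori(d[0],s4,s6).inv()*rot(d[2]) for d in D]
            print(s4,s6,[round(np.degrees((C[0].inv()*c).magnitude()),2) for c in C],C[0].as_matrix().round(3).tolist())
E
python3 kin.py
```

```text
0.9 [ 0.503  0.613  1.108 -0.487  1.936  0.437] [0.5843 0.1742 0.2917] [ 0.1512  0.6603  0.6675 -0.3091] [-0.5 -0.3 -2.4] 0.997
1 1 [np.float64(0.0), np.float64(0.0), np.float64(0.0)] [[-0.0, -1.0, -0.0], [1.0, -0.0, 0.0], [-0.0, -0.0, 1.0]]
1 -1 [np.float64(0.0), np.float64(33.7), np.float64(52.4)] [[0.04, -0.999, -0.0], [0.999, 0.04, 0.0], [-0.0, -0.0, 1.0]]
-1 1 [np.float64(0.0), np.float64(28.41), np.float64(55.77)] [[-0.0, -1.0, -0.0], [1.0, -0.0, 0.0], [-0.0, -0.0, 1.0]]
-1 -1 [np.float64(0.0), np.float64(43.98), np.float64(87.99)] [[0.04, -0.999, 0.0], [0.999, 0.04, 0.0], [-0.0, -0.0, 1.0]]
```

```bash
cat >> kin.py <<'E'
def rows(q):
    Z=E_('z',q[0]); a=q[1]; b=q[1]+q[2]
    v=[[0,0,1],Z.apply([1,0,0]),Z.apply([np.sin(a),0,np.cos(a)]),Z.apply([np.cos(b),0,-np.sin(b)]),Z.apply([np.sin(b),0,np.cos(b)]),ori(q).apply([0,0,1])]
    return np.array(v,float).T
A=np.vstack([rows(d[0]) for d in D]); y=np.hstack([d[1] for d in D])
P=np.linalg.lstsq(np.vstack([A,1e-4*np.eye(6)]),np.hstack([y,1e-4*np.array([.3,0,.4,0,.4,.2])]),rcond=None)[0]
C=E_('z',np.pi/2)
lo=np.array([-3.11,-.84,.21,-1.34,.05,-2.56]);hi=np.array([3.11,2.01,2.61,4.49,2.63,2.56])
def ik(p,Rt,q0):
    f=lambda q:np.r_[(rows(q)@P-p)*10,((ori(q)*C).inv()*Rt).as_rotvec()]
    best=None
    for k in range(6):
        g=np.clip(np.array(q0)+(k>0)*np.random.default_rng(k).normal(0,.6,6),lo+.01,hi-.01)
        r=least_squares(f,g,bounds=(lo,hi))
        if best is None or r.cost<best.cost-1e-9: best=r
        if best.cost<1e-8: break
    return best.x,best.cost
def spat(yaw,roll=0,pitch=0): # degrees; pitch + = nose up
    return E_('z',yaw,degrees=True)*E_('y',-pitch,degrees=True)*E_('x',roll,degrees=True)
def toolrot(S,lean,sx=1):
    l=np.radians(lean); z=-np.array([0,-np.sin(l),np.cos(l)]); x=np.array([sx,0,0.]); return S*R.from_matrix(np.c_[x,np.cross(z,x),z])
if __name__=='__main__':
    print('P',P.round(4),'res mm',((A@P-y)*1e3).round(2))
    for lean0 in(-45,0):
      for sx in(1,-1):
        print('lean',lean0,'sx',sx); q=D[-1][0][:5]+[-sx*1.0]
        for n,g,yaw,roll in[('pick',(.603,.146,.096),-19,0),('up',(.58,.15,.2),-19,0),('pre',(.30,.0585,.2),-14,0),('pre',(.30,.0585,.087),-14,0),('in',(.428,.026,.087),-14,0),('lift',(.428,.026,.15),-14,0),
          ('bd',(.38,-.09,.17),-11,0),('20',(.38,-.1,.13),-11,20),('50',(.38,-.12,.12),-11,50),('80',(.38,-.13,.1),-11,80),('105',(.38,-.13,.1),-11,105)]:
            S=spat(yaw,roll); T=toolrot(S,lean0,sx); p=np.array(g)+T.apply([0,0,.005])
            q,c=ik(p,T,q); print(n,q.round(2),'BAD' if c>1e-6 else '')
E
python3 kin.py | grep -v '^-\?1 '
```

```text
P [ 0.1253  0.0019  0.5498 -0.0008  0.4203  0.2905] res mm [-2.30e-01 -1.15e+01 -1.00e-02  1.18e+00 -3.66e+00  3.70e-01 -1.19e+00
  1.78e+00 -3.60e-01]
lean -45 sx 1
pick [ 0.47  0.78  1.34 -0.52  1.64  2.5 ] 
up [ 0.49  0.66  1.29 -0.52  1.79  2.44] 
pre [ 0.61  0.18  2.06 -0.46  1.55  2.56] BAD
pre [ 0.57  0.35  2.17 -0.43  1.27  2.56] BAD
in [ 0.43  0.48  1.96 -0.59  1.31  2.56] BAD
lift [ 0.44  0.39  1.91 -0.59  1.43  2.52] 
bd [ 0.25  0.23  2.1  -0.72  1.3   2.4 ] 
20 [ 0.05  0.16  2.14 -0.51  1.01  2.12] 
50 [-0.37  0.14  2.12  0.11  0.9   1.33] 
80 [-0.69  0.32  2.1   0.59  1.13  0.7 ] 
105 [-0.84  0.53  2.06  0.77  1.42  0.44] 
lean -45 sx -1
pick [ 0.47  0.78  1.34 -0.52  1.64 -0.64] 
up [ 0.49  0.66  1.29 -0.52  1.79 -0.71] 
pre [ 0.63  0.19  2.06 -0.47  1.55 -0.52] 
pre [ 0.63  0.37  2.19 -0.49  1.28 -0.38] 
in [ 0.44  0.48  1.97 -0.61  1.31 -0.54] 
lift [ 0.44  0.39  1.91 -0.59  1.43 -0.62] 
bd [ 0.25  0.23  2.1  -0.72  1.3  -0.75] 
20 [ 0.05  0.16  2.14 -0.51  1.01 -1.02] 
50 [-0.37  0.14  2.12  0.11  0.9  -1.81] 
80 [-0.69  0.32  2.1   0.59  1.13 -2.44] 
105 [-0.81  0.5
[... 272 characters left out ...]
d [-0.23  0.05  2.07 -0.    1.02  1.53] 
20 [-0.5   0.16  2.11  0.39  1.02  1.03] 
50 [-0.78  0.4   2.08  0.72  1.33  0.56] 
80 [-0.89  0.72  2.04  0.85  1.65  0.29] 
105 [-0.89  0.96  2.03  0.92  1.93  0.13] 
lean 0 sx -1
pick [ 0.24  0.5   1.64 -0.    1.   -1.  ] 
up [ 0.25  0.38  1.56  0.    1.2  -0.99] 
pre [ 0.19 -0.13  2.16 -0.    1.11 -1.13] 
pre [ 0.19  0.02  2.35 -0.    0.77 -1.13] 
in [ 0.06  0.22  2.11  0.    0.81 -1.27] 
lift [ 0.06  0.14  2.02 -0.    0.98 -1.27] 
bd [-0.23  0.05  2.07 -0.    1.02 -1.61] 
20 [-0.5   0.16  2.11  0.39  1.02 -2.11] 
50 [-0.78  0.39  2.07  0.71  1.33 -2.56] BAD
80 [-0.86  0.67  2.01  0.8   1.62 -2.56] BAD
105 [-0.89  0.87  2.    0.89  1.86 -2.56] BAD
```

```bash
python3 - <<'E'
s=open('kin.py').read()
s=s.replace("Z.apply([1,0,0]),Z","Z.apply([1,0,0]),Z.apply([0,1,0]),Z").replace("1e-4*np.eye(6)","1e-4*np.eye(7)").replace("[.3,0,.4,0,.4,.2]","[.3,0,0,.4,0,.4,.2]")
a,b=s.split("if __name__=='__main__':\n    for s4")[0],s[s.index("def rows"):]
b=b[:b.index("if __name__")]
open('kin.py','w').write(a+b+'''
GX=.008  # grasp point along spatula x
LEAN=-45
def tgt(grip,yaw,roll=0,pitch=0,back=0):
    """spatula grip pose -> TCP pose"""
    S=spat(yaw,roll,pitch); T=toolrot(S,LEAN,-1)
    return np.array(grip)+S.apply([GX,0,0])+T.apply([0,0,.005-back]),T
def step(cur,new,n=None):
    (p,T),(p2,T2)=cur,new; w=(T2*T.inv()).as_rotvec(degrees=True)
    m=int(np.ceil(max(np.abs(p2-p).max()/.04,np.linalg.norm(p2-p)/.0415,np.abs(w).max()/6,np.linalg.norm(w)/7.1))); n=n or m
    print('rows',n,'(min %d)'%m,'dpos/row',((p2-p)/.04/n).round(3),'ang/row',(w/6/n).round(3),'to',p2.round(4))
    return new
def cur(): s=state(); return s['position'],rot(s['tcp_rot'])
''')
E
cat > t.py <<'E'
from kin import *
print(P.round(4),abs(A@P-y).max())
c=cur(); c=step(c,tgt((.603,.1458,.096),-19,back=.1)); c=step(c,tgt((.603,.1458,.096),-19))
q=[.5,.7,1.3,-.5,1.6,-.6]
for n,g,yaw,roll in[('pick',(.603,.146,.096),-19,0),('pre',(.30,.0585,.087),-14,0),('in',(.428,.026,.087),-14,0),('bd',(.40,-.05,.17),-35,0),('20',(.4,-.07,.13),-35,20),('50',(.4,-.09,.12),-35,50),('80',(.4,-.09,.1),-35,80),('115',(.4,-.09,.1),-35,115)]:
    q,cc=ik(*tgt(g,yaw,roll),q); print(n,q.round(2),'BAD' if cc>1e-6 else '')
E
python3 t.py
```

```text
[ 0.1403 -0.      0.0115  0.5918  0.0252  0.417   0.3217] 1.7792526008086895e-08
rows 10 (min 10) dpos/row [ 0.12   0.081 -0.321] ang/row [0.192 0.778 0.862] to [0.6324 0.2067 0.1632]
rows 3 (min 3) dpos/row [-0.192 -0.557 -0.589] ang/row [0. 0. 0.] to [0.6094 0.1399 0.0925]
pick [ 0.46  0.8   1.31 -0.52  1.65 -0.65] 
pre [ 0.62  0.44  2.14 -0.5   1.26 -0.37] 
in [ 0.44  0.53  1.92 -0.61  1.3  -0.54] 
bd [ 0.22  0.43  1.84 -0.5   1.52 -0.55] 
20 [ 0.05  0.31  1.96 -0.37  1.18 -0.72] 
50 [-0.32  0.18  2.09  0.11  0.85 -1.35] 
80 [-0.71  0.27  2.23  0.82  0.89 -2.28] 
115 [-0.92  0.54  2.21  1.    1.28 -2.56] BAD
```

>>> carry_out --commands '[{"delta_pos": [0.1, 0.07, -0.26], "angular": [0.16, 0.65, 0.72]}, {"delta_pos": [0.1, 0.07, -0.26], "angular": [0.16, 0.65, 0.72]}, {"delta_pos": [0.1, 0.07, -0.26], "angular": [0.16, 0.65, 0.72]}, {"delta_pos": [0.1, 0.07, -0.26], "angular": [0.16, 0.65, 0.72]}, {"delta_pos": [0.1, 0.07, -0.26], "angular": [0.16, 0.65, 0.72]}, {"delta_pos": [0.1, 0.07, -0.26], "angular": [0.16, 0.65, 0.72]}]'

```text
time: 1.4
position: [0.6073, 0.1843, 0.2365]
tcp_rot: [0.045, 0.429, 0.828, -0.357]
contact_force: [0.4, -0.4, -0.6]
opening: 1.002
```

>>> carry_out --commands '[{"delta_pos": [0.1, 0.07, -0.26], "angular": [0.16, 0.65, 0.72]}, {"delta_pos": [0.1, 0.07, -0.26], "angular": [0.16, 0.65, 0.72]}, {"delta_pos": [0.1, 0.07, -0.26], "angular": [0.16, 0.65, 0.72]}, {"delta_pos": [0.1, 0.07, -0.26], "angular": [0.16, 0.65, 0.72]}, {"delta_pos": [0.1, 0.07, -0.26], "angular": [0.16, 0.65, 0.72]}, {"delta_pos": [0.1, 0.07, -0.26], "angular": [0.16, 0.65, 0.72]}, {"delta_pos": [0, 0, 0], "angular": [0, 0, 0]}]'

```text
time: 1.98
position: [0.6307, 0.2013, 0.1717]
tcp_rot: [-0.066, 0.156, 0.911, -0.376]
contact_force: [-0.9, 0.0, 0.5]
opening: 0.999
```

```bash
python3 log.py
python3 - <<'E'
from kin import *
c=cur(); c=step(c,tgt((.603,.1458,.096),-19,back=.1),2); c=step(c,tgt((.603,.1458,.096),-19))
a=camera('scene')[130:370,300:560]; cv2.imwrite('pics/c2.png',cv2.resize(a,None,fx=2.5,fy=2.5,interpolation=cv2.INTER_CUBIC))
E
```

```text
1.9833 [ 0.517  0.812  1.061 -0.504  1.876 -0.716] [0.6307 0.2013 0.1717] [-0.066   0.1558  0.9109 -0.3764] [-0.9  0.   0.5] 0.999
rows 2 (min 1) dpos/row [ 0.021  0.068 -0.107] ang/row [-0.01  -0.012  0.041] to [0.6324 0.2067 0.1632]
rows 3 (min 3) dpos/row [-0.192 -0.557 -0.589] ang/row [0. 0. 0.] to [0.6094 0.1399 0.0925]
```

View pics/c2.png

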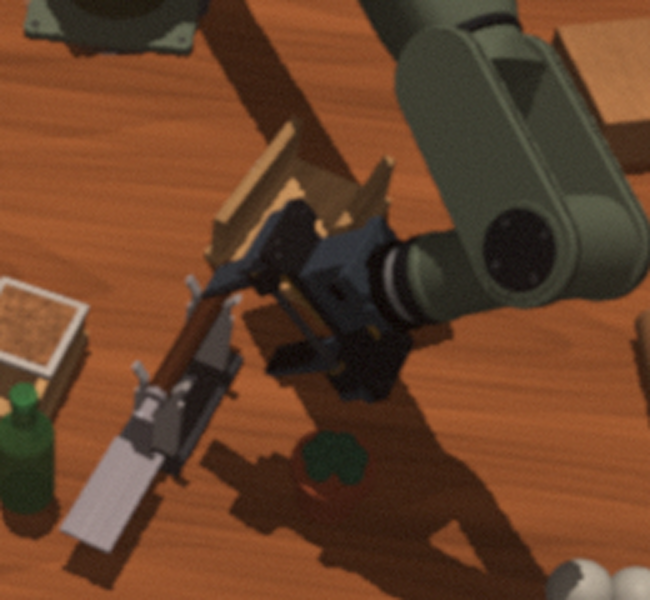

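>>> carry_out --commands '[{"delta_pos": [0.04, 0.14, -0.21], "angular": [-0.02, -0.02, 0.08]}, {"delta_pos": [-0.145, -0.42, -0.445], "angular": [0, 0, 0]}, {"delta_pos": [-0.145, -0.42, -0.445], "angular": [0, 0, 0]}, {"delta_pos": [-0.145, -0.42, -0.445], "angular": [0, 0, 0]}, {"delta_pos": [-0.145, -0.42, -0.445], "angular": [0, 0, 0]}, {"delta_pos": [0, 0, 0], "angular": [0, 0, 0]}]'

```text
time: 2.53
position: [0.6068, 0.1369, 0.0933]
tcp_rot: [-0.064, 0.155, 0.91, -0.378]
contact_force: [0.3, -0.3, -0.0]
opening: 0.997
```

```bash
python3 log.py
python3 - <<'E'
from kin import *
c=cur(); c=step(c,tgt((.603,.1458,.096),-19))
a=camera('side')[120:310,250:490]; cv2.imwrite('pics/c3.png',cv2.resize(a,None,fx=3.2,fy=3,interpolation=cv2.INTER_CUBIC))
E
```

```text
2.5333 [ 0.462  0.794  1.314 -0.52   1.646 -0.644] [0.6068 0.1369 0.0933] [-0.0639  0.1549  0.9103 -0.3784] [ 0.3 -0.3 -0. ] 0.997
rows 1 (min 1) dpos/row [ 0.066  0.073 -0.02 ] ang/row [0.024 0.002 0.049] to [0.6094 0.1399 0.0925]
```

View pics/c3.png

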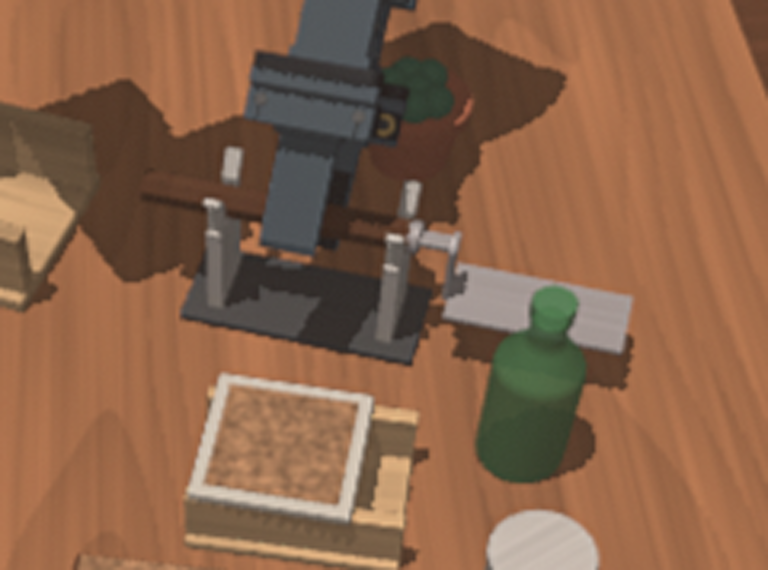

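>>> carry_out --commands '[{"delta_pos": [0.066, 0.073, -0.02], "angular": [0.02, 0, 0.05]}, {"delta_pos": [0, 0, 0], "angular": [0, 0, 0]}, {"delta_pos": [0, 0, 0], "angular": [0, 0, 0]}, {"delta_pos": [0, 0, 0], "angular": [0, 0, 0]}, {"delta_pos": [0, 0, 0], "angular": [0, 0, 0]}, {"delta_pos": [0, 0, 0], "angular": [0, 0, 0]}, {"delta_pos": [0, 0, 0], "angular": [0, 0, 0]}, {"delta_pos": [0, 0, 0], "angular": [0, 0, 0]}]' --jaw 1 --newtons 55

```text
time: 3.25
position: [0.6121, 0.143, 0.0948]
tcp_rot: [-0.06, 0.152, 0.912, -0.376]
contact_force: [1.1, -0.6, 0.8]
opening: 0.449
```

```bash
python3 log.py
python3 - <<'E'
from kin import *
s=camera_params('side'); w=lambda l:[(250+x/3.2,120+y/3) for x,y in l]
print('coaster',[ray(s,a,.06)[:2].round(4).tolist() for a in w([(222,377),(372,396),(350,520),(188,494)])])
print('rack end',[ray(s,a,.052)[:2].round(4).tolist() for a in w([(417,410),(404,523)])])
c=cur()
up=tgt((.603,.1458,.18),-19)
c=step(c,up); c=step(c,tgt((.45,.16,.18),-17)); pre=tgt((.29,.061,.15),-14); c=step(c,pre); c=step(c,tgt((.29,.061,.085),-14))
E
```

```text
3.25 [ 0.467  0.797  1.297 -0.52   1.649 -0.651] [0.6121 0.143  0.0948] [-0.0602  0.1518  0.9121 -0.3759] [ 1.1 -0.6  0.8] 0.449
coaster [[0.5504, 0.0376], [0.6408, 0.0171], [0.6181, -0.0762], [0.5258, -0.0522]]
rack end [[0.6682, 0.0101], [0.6501, -0.0752]]
rows 3 (min 3) dpos/row [-0.022 -0.026  0.681] ang/row [-0.008  0.017 -0.011] to [0.6094 0.1399 0.1765]
rows 4 (min 4) dpos/row [-0.955  0.09  -0.   ] ang/row [-0.     0.     0.083] to [0.4566 0.1543 0.1765]
rows 5 (min 5) dpos/row [-0.799 -0.493 -0.15 ] ang/row [0.  0.  0.1] to [0.2969 0.0556 0.1465]
rows 2 (min 2) dpos/row [ 0.     0.    -0.812] ang/row [0. 0. 0.] to [0.2969 0.0556 0.0815]
```

>>> carry_out --commands '[{"delta_pos": [0, 0, 0], "angular": [0, 0, 0]}, {"delta_pos": [0, 0, 0], "angular": [0, 0, 0]}, {"delta_pos": [0, 0, 0], "angular": [0, 0, 0]}, {"delta_pos": [0, 0, 0], "angular": [0, 0, 0]}, {"delta_pos": [0, 0, 0], "angular": [0, 0, 0]}, {"delta_pos": [0, 0, 0], "angular": [0, 0, 0]}]'

```text
time: 3.75
position: [0.612, 0.1427, 0.0949]
tcp_rot: [-0.06, 0.152, 0.912, -0.376]
contact_force: [-0.5, -0.4, 0.1]
opening: 0.237
```

```bash
python3 log.py
python3 - <<'E'
from kin import *
c=cur()
print('held axis yaw', cur()[1].apply([-1,0,0]).round(3))
E
```

```text
3.75 [ 0.467  0.797  1.298 -0.52   1.649 -0.651] [0.612  0.1427 0.0949] [-0.0603  0.1519  0.912  -0.3761] [-0.5 -0.4  0.1] 0.237
held axis yaw [ 0.947 -0.322  0.004]
```

>>> carry_out --commands '[{"delta_pos": [0, 0, 0.4], "angular": [0, 0, 0]}, {"delta_pos": [0, 0, 0.8], "angular": [0, 0, 0]}, {"delta_pos": [0, 0, 0.8], "angular": [0, 0, 0]}, {"delta_pos": [-0.7, 0.05, 0.1], "angular": [0, 0, 0.08]}, {"delta_pos": [-0.8, 0.05, 0], "angular": [0, 0, 0.1]}, {"delta_pos": [-0.8, 0.05, 0], "angular": [0, 0, 0.1]}, {"delta_pos": [-0.8, 0, 0], "angular": [0, 0, 0.1]}, {"delta_pos": [-0.7, 0, 0], "angular": [0, 0, 0.1]}, {"delta_pos": [0, 0, 0], "angular": [0, 0, 0]}]'

```text
time: 4.5
position: [0.4549, 0.1488, 0.1801]
tcp_rot: [-0.053, 0.127, 0.916, -0.378]
contact_force: [-0.3, -0.2, -2.2]
opening: 0.231
```

```bash
python3 log.py
python3 - <<'E'
from kin import *
c=cur(); pre=tgt((.302,.048,.16),-13); c=step(c,pre); c=step(c,tgt((.302,.048,.085),-13));
E
```

```text
4.5 [ 0.599  0.523  1.614 -0.47   1.648 -0.573] [0.4549 0.1488 0.1801] [-0.0526  0.1274  0.9156 -0.3778] [-0.3 -0.2 -2.2] 0.231
rows 5 (min 5) dpos/row [-0.729 -0.53  -0.118] ang/row [-0.005  0.001  0.095] to [0.309  0.0428 0.1565]
rows 2 (min 2) dpos/row [ 0.     0.    -0.938] ang/row [0. 0. 0.] to [0.309  0.0428 0.0815]
```

>>> carry_out --commands '[{"delta_pos": [-0.73, -0.53, -0.12], "angular": [0, 0, 0.1]}, {"delta_pos": [-0.73, -0.53, -0.12], "angular": [0, 0, 0.1]}, {"delta_pos": [-0.73, -0.53, -0.12], "angular": [0, 0, 0.1]}, {"delta_pos": [-0.73, -0.53, -0.12], "angular": [0, 0, 0.1]}, {"delta_pos": [-0.73, -0.53, -0.12], "angular": [0, 0, 0.1]}, {"delta_pos": [0, 0, -0.4], "angular": [0, 0, 0]}, {"delta_pos": [0, 0, -0.4], "angular": [0, 0, 0]}, {"delta_pos": [0, 0, 0], "angular": [0, 0, 0]}]'

```text
time: 5.17
position: [0.3137, 0.0428, 0.122]
tcp_rot: [-0.041, 0.104, 0.919, -0.378]
contact_force: [-0.3, -0.5, -1.8]
opening: 0.237
```

```bash
python3 log.py
python3 - <<'E'
from kin import *
c=cur(); c=step(c,tgt((.302,.048,.085),-13)); 
a=camera('side')[150:350,130:400]; cv2.imwrite('pics/c4.png',cv2.resize(a,None,fx=2.9,fy=2.9,interpolation=cv2.INTER_CUBIC))
E
```

```text
5.1667 [ 0.602  0.363  2.11  -0.515  1.331 -0.444] [0.3137 0.0428 0.122 ] [-0.0413  0.1045  0.9189 -0.3783] [-0.3 -0.5 -1.8] 0.237
rows 2 (min 2) dpos/row [-0.059 -0.001 -0.507] ang/row [-0.019  0.019 -0.008] to [0.309  0.0428 0.0815]
```

View pics/c4.png

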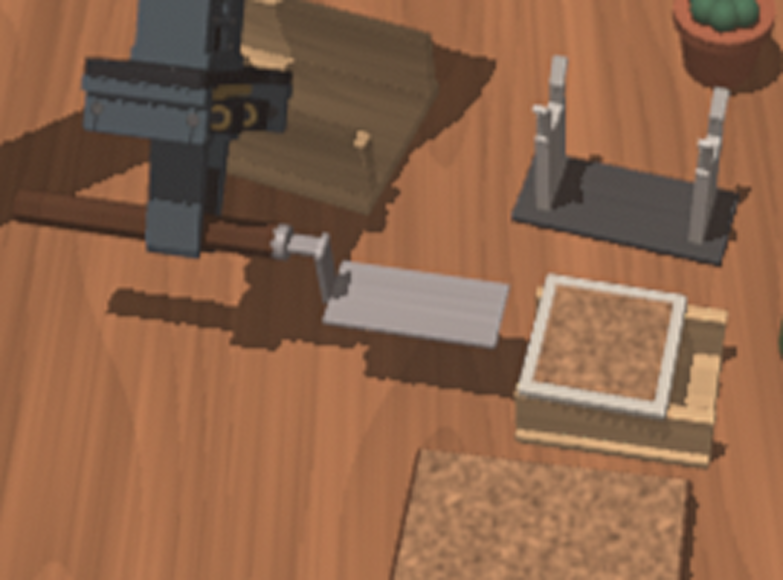

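Run:
```python
from kin import *
s=camera_params('side'); w=lambda l:[(130+x/2.9,150+y/2.9) for x,y in l]
p,T=cur(); S=T*toolrot(R.identity(),LEAN,-1).inv()
g=p-T.apply([0,0,.005])-S.apply([GX,0,0]); print('grip',g.round(4),'xaxis',S.apply([1,0,0]).round(4),'z',S.apply([0,0,1]).round(3))
for k in((219,25,-45),(219,-25,-45),(105,-25,-45)): X=g+S.apply(np.array(k)/1e3); u=proj(s,X); print('pred tip',X.round(4),'crop px',((u-[130,150])*2.9).round(0))
for a in w([(510,286),(497,346),(322,322)]): print('seen',ray(s,a,.0805).round(4))
C=np.array([ray(s,a,.06)[:2] for a in w([(549,276),(687,295),(663,414),(516,395)])]); print(C.round(4),C.mean(0))
```

```text
grip [0.3073 0.0482 0.1265] xaxis [ 0.9747 -0.2233  0.004 ] z [-0.005 -0.003  1.   ]
pred tip [0.5266 0.0238 0.0825] crop px [514. 275.]
pred tip [ 0.5154 -0.0249  0.0823] crop px [500. 337.]
pred tip [0.4043 0.0006 0.0818] crop px [328. 313.]
seen [0.5235 0.0166 0.0805]
seen [ 0.5133 -0.0309  0.0805]
seen [ 0.4004 -0.0057  0.0805]
[[ 0.5504  0.0388]
 [ 0.6422  0.0176]
 [ 0.6169 -0.0749]
 [ 0.5241 -0.0555]] [ 0.58337465 -0.01849732]
```

```bash
sed -i 's/\.005-back/.0022-back/' kin.py
python3 - <<'E'
from kin import *
M=np.array([.585,-.0165]); u=np.array([np.cos(np.radians(-13)),np.sin(np.radians(-13))])
c=cur(); 
for d,z in((.288,.083),(.163,.083),(.163,.097),(.163,.150)): c=step(c,tgt((*(M-d*u),z),-13))
E
```

```text
rows 2 (min 2) dpos/row [-0.031  0.024 -0.519] ang/row [-0.015  0.023 -0.008] to [0.3118 0.045  0.0814]
rows 4 (min 4) dpos/row [ 0.761 -0.176  0.   ] ang/row [0. 0. 0.] to [0.4336 0.0169 0.0814]
rows 1 (min 1) dpos/row [0.   0.   0.35] ang/row [0. 0. 0.] to [0.4336 0.0169 0.0954]
rows 2 (min 2) dpos/row [0.    0.    0.662] ang/row [0. 0. 0.] to [0.4336 0.0169 0.1484]
```

>>> carry_out --commands '[{"delta_pos": [-0.03, 0.02, -0.52], "angular": [-0.02, 0.03, -0.01]}, {"delta_pos": [-0.03, 0.02, -0.52], "angular": [-0.02, 0.02, -0.01]}, {"delta_pos": [0, 0, 0], "angular": [0, 0, 0]}]'

```text
time: 5.47
position: [0.3119, 0.0449, 0.0801]
tcp_rot: [-0.044, 0.104, 0.918, -0.381]
contact_force: [0.3, 0.3, -1.6]
opening: 0.237
```

```bash
python3 log.py
cat > s.py <<'E'
from kin import *
p,T=cur(); S=T*toolrot(R.identity(),LEAN,-1).inv()
g=p-T.apply([0,0,.0022])-S.apply([GX,0,0]); print('grip',g.round(4),'ypr(yaw,noseup,roll)',(S.as_euler('ZYX',degrees=True)*[1,-1,1]).round(2),'blade mid',(g+S.apply([.163,0,-.045])).round(4))
E
cat > t.py <<'E'
from kin import *
M=np.array([.585,-.0165]); u=np.array([np.cos(np.radians(-13)),np.sin(np.radians(-13))])
c=cur(); 
for d,z in((.163,.083),(.163,.097),(.163,.150)): c=step(c,tgt((*(M-d*u),z),-13))
E
python3 s.py; python3 t.py
```

```text
5.4667 [ 0.608  0.442  2.146 -0.526  1.241 -0.384] [0.3119 0.0449 0.0801] [-0.0442  0.1045  0.9176 -0.3809] [ 0.3  0.3 -1.6] 0.237
grip [0.3045 0.0483 0.0817] ypr(yaw,noseup,roll) [-13.03  -0.09  -0.1 ] blade mid [0.4632 0.0114 0.0364]
rows 4 (min 4) dpos/row [ 0.761 -0.175  0.008] ang/row [ 0.003 -0.005  0.001] to [0.4336 0.0169 0.0814]
rows 1 (min 1) dpos/row [0.   0.   0.35] ang/row [0. 0. 0.] to [0.4336 0.0169 0.0954]
rows 2 (min 2) dpos/row [0.    0.    0.662] ang/row [0. 0. 0.] to [0.4336 0.0169 0.1484]
```

>>> carry_out --commands '[{"delta_pos": [0.5, -0.115, 0], "angular": [0, 0, 0]}, {"delta_pos": [0.5, -0.115, 0.01], "angular": [0, 0, 0]}, {"delta_pos": [0.5, -0.115, 0.01], "angular": [0, 0, 0]}, {"delta_pos": [0.5, -0.115, 0.01], "angular": [0, 0, 0]}, {"delta_pos": [0.5, -0.115, 0.01], "angular": [0, 0, 0]}, {"delta_pos": [0.54, -0.125, 0], "angular": [0, 0, 0]}, {"delta_pos": [0, 0, 0], "angular": [0, 0, 0]}]'

```text
time: 6.05
position: [0.4383, 0.0165, 0.0844]
tcp_rot: [-0.041, 0.106, 0.918, -0.38]
contact_force: [0.3, 0.2, -1.7]
opening: 0.236
```

```bash
python3 log.py; python3 s.py; python3 t.py
python3 - <<'E'
from kin import *
a=camera('scene')[210:330,230:400]; cv2.imwrite('pics/c5.png',cv2.resize(a,None,fx=4.5,fy=4.5,interpolation=cv2.INTER_CUBIC))
E
```

```text
6.05 [ 0.433  0.529  1.928 -0.623  1.29  -0.541] [0.4383 0.0165 0.0844] [-0.0405  0.1061  0.9181 -0.3798] [ 0.3  0.2 -1.7] 0.236
grip [0.4309 0.0199 0.0859] ypr(yaw,noseup,roll) [-13.04   0.36   0.1 ] blade mid [ 0.59   -0.0169  0.0419]
rows 1 (min 1) dpos/row [-0.118  0.008 -0.073] ang/row [-0.002  0.061  0.006] to [0.4336 0.0169 0.0814]
rows 1 (min 1) dpos/row [0.   0.   0.35] ang/row [0. 0. 0.] to [0.4336 0.0169 0.0954]
rows 2 (min 2) dpos/row [0.    0.    0.662] ang/row [0. 0. 0.] to [0.4336 0.0169 0.1484]
```

View pics/c5.png

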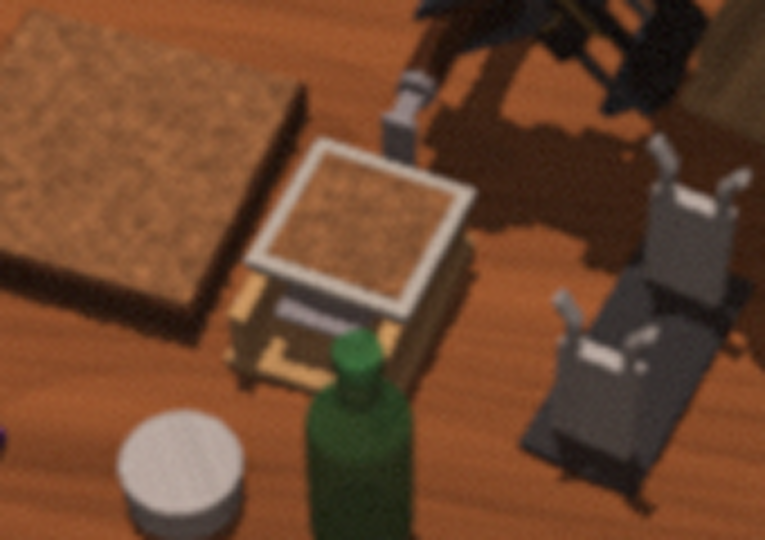

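>>> carry_out --commands '[{"delta_pos": [-0.1, 0, 0], "angular": [0, 0, 0]}, {"delta_pos": [0, 0, 0.12], "angular": [0, 0, 0]}, {"delta_pos": [0, 0, 0.1], "angular": [0, 0, 0]}, {"delta_pos": [0, 0, 0.1], "angular": [0, 0, 0]}, {"delta_pos": [0, 0, 0.15], "angular": [0, 0, 0]}, {"delta_pos": [0, 0, 0.25], "angular": [0, 0, 0]}, {"delta_pos": [0, 0, 0.35], "angular": [0, 0, 0]}, {"delta_pos": [0, 0, 0.35], "angular": [0, 0, 0]}, {"delta_pos": [0, 0, 0.3], "angular": [0, 0, 0]}, {"delta_pos": [0, 0, 0], "angular": [0, 0, 0]}]'

```text
time: 6.93
position: [0.4301, 0.0168, 0.1538]
tcp_rot: [-0.042, 0.106, 0.918, -0.38]
contact_force: [0.7, 1.1, -3.3]
opening: 0.238
```

```bash
python3 log.py; python3 s.py
python3 - <<'E'
from kin import *
a=camera('side'); b=camera('scene')
im=np.hstack([cv2.resize(a[200:330,230:400],None,fx=2.4,fy=2.8),cv2.resize(b[190:340,260:400],None,fx=2.6,fy=2.427)[:364]]) ; print(im.shape)
cv2.imwrite('pics/c6.png',im)
E
```

```text
6.9333 [ 0.439  0.424  1.881 -0.598  1.419 -0.628] [0.4301 0.0168 0.1538] [-0.0417  0.1056  0.918  -0.3799] [ 0.7  1.1 -3.3] 0.238
grip [0.4226 0.0201 0.1554] ypr(yaw,noseup,roll) [-13.03   0.21   0.06] blade mid [ 0.5816 -0.0166  0.111 ]
(364, 772, 3)
```

View pics/c6.png

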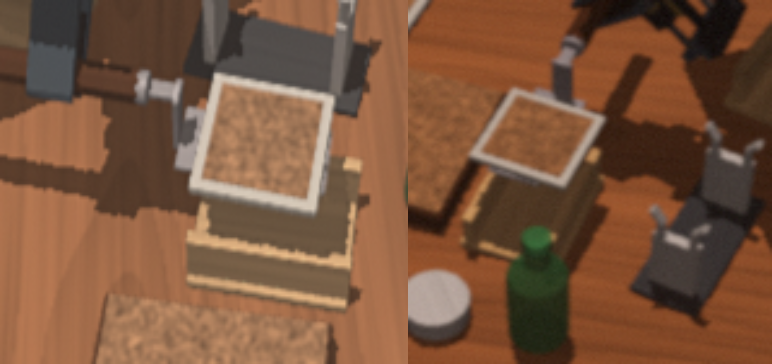

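```bash
cat > flip.py <<'E'
from kin import *
B=np.array([.540,-.168]); EL=.062; D=.1665
def pose(phi,psi,dz=0,shift=0,el=EL):
    f=np.radians(phi); x=np.array([np.cos(np.radians(psi)),np.sin(np.radians(psi))]); yv=np.array([-x[1],x[0]])
    a=.048
    if phi<=90: cl,cz=el+a*np.cos(f),.030+a*np.sin(f)
    else: cl,cz=el-.008+.008*np.sin(f)+a*np.cos(f),.030-.008*np.cos(f)+a*np.sin(f)
    l,z=cl-.045*np.sin(f)+shift,cz+.045*np.cos(f)+dz
    return tgt((*(B+l*yv-D*x),z),psi,phi)
if __name__=='__main__':
    for psi in(-30,-40,-50):
        q=[.44,.42,1.88,-.6,1.4,-.63]; print(psi)
        for phi,dz in((0,.05),(20,.005),(50,0),(80,0),(90,0),(108,0),(108,.1),(60,.1)):
            q,c=ik(*pose(phi,psi,dz),q); print(phi,q.round(2),'BAD' if c>1e-6 else '')
E
python3 flip.py
```

```text
-30
0 [ 0.32  0.55  1.74 -0.49  1.5  -0.52] 
20 [ 0.18  0.41  1.9  -0.36  1.15 -0.66] 
50 [-0.18  0.23  2.09  0.12  0.79 -1.3 ] 
80 [-0.64  0.31  2.23  0.83  0.88 -2.32] 
90 [-0.76  0.4   2.26  0.96  0.99 -2.56] BAD
108 [-0.85  0.56  2.19  0.93  1.19 -2.56] BAD
108 [-0.91  0.39  2.18  0.96  1.34 -2.56] BAD
60 [-0.33  0.09  2.    0.3   1.03 -1.53] 
-40
0 [ 0.28  0.62  1.59 -0.41  1.61 -0.47] 
20 [ 0.17  0.47  1.79 -0.29  1.24 -0.56] 
50 [-0.12  0.25  2.05  0.1   0.79 -1.07] 
80 [-0.56  0.28  2.29  0.98  0.75 -2.23] 
90 [-0.7   0.36  2.34  1.17  0.88 -2.56] BAD
108 [-0.81  0.52  2.29  1.11  1.08 -2.56] BAD
108 [-0.88  0.34  2.3   1.14  1.22 -2.56] BAD
60 [-0.26  0.09  1.99  0.29  0.96 -1.29] 
-50
0 [ 0.22  0.69  1.45 -0.33  1.72 -0.4 ] 
20 [ 0.14  0.53  1.68 -0.23  1.32 -0.45] 
50 [-0.08  0.28  2.01  0.09  0.79 -0.84] 
80 [-0.47  0.25  2.32  1.13  0.62 -2.14] 
90 [-0.61  0.33  2.41  1.41  0.76 -2.56] BAD
108 [-0.74  0.47  2.37  1.32  0.97 -2.56] BAD
108 [-0.81  0.28  2.4   1.35  1.09 -2.56] BAD
60 [-0.2   0.11  1.97  0.26  0.91 -1.04]
```

```bash
cat > t2.py <<'E'
from flip import *
for psi in(-13,-22,-30,-40):
    q=[.44,.42,1.88,-.6,1.4,-.63]; print(psi)
    for phi,dz,sh in((0,.05,0),(20,.005,0),(50,0,0),(78,0,0),(78,.05,.01),(78,.05,-.04),(78,.15,-.04)):
        q,c=ik(*pose(phi,psi,dz,sh),q); print(phi,q.round(2),'BAD' if c>1e-6 else '')
E
python3 t2.py
```

```text
-13
0 [ 0.38  0.42  1.99 -0.65  1.3  -0.6 ] 
20 [ 0.17  0.31  2.08 -0.48  0.99 -0.85] 
50 [-0.28  0.21  2.13  0.12  0.82 -1.71] 
78 [-0.69  0.35  2.11  0.6   1.04 -2.44] 
78 [-0.67  0.27  2.06  0.57  1.15 -2.34] 
78 [-0.76  0.3   2.01  0.53  1.2  -2.4 ] 
78 [-0.76  0.18  1.87  0.49  1.42 -2.27] 
-22
0 [ 0.35  0.49  1.86 -0.56  1.41 -0.56] 
20 [ 0.19  0.36  1.99 -0.42  1.08 -0.75] 
50 [-0.22  0.21  2.11  0.12  0.8  -1.49] 
78 [-0.65  0.32  2.18  0.7   0.95 -2.35] 
78 [-0.63  0.23  2.12  0.65  1.05 -2.23] 
78 [-0.74  0.25  2.09  0.61  1.11 -2.29] 
78 [-0.74  0.13  1.95  0.55  1.33 -2.14] 
-30
0 [ 0.32  0.55  1.74 -0.49  1.5  -0.52] 
20 [ 0.18  0.41  1.9  -0.36  1.15 -0.66] 
50 [-0.18  0.23  2.09  0.12  0.79 -1.3 ] 
78 [-0.61  0.29  2.23  0.8   0.86 -2.26] 
78 [-0.58  0.2   2.16  0.73  0.96 -2.12] 
78 [-0.71  0.21  2.15  0.68  1.01 -2.19] 
78 [-0.71  0.08  2.    0.6   1.24 -2.01] 
-40
0 [ 0.28  0.62  1.59 -0.41  1.61 -0.47] 
20 [ 0.17  0.47  1.79 -0.29  1.24 -0.56] 
50 [-0.12  0.25  2.05  0.1   0.79 -1.07] 
78 [-0.53  0.26  2.27  0.93  0.74 -2.15] 
78 [-0.51  0.17  2.21  0.81  0.83 -1.97] 
78 [-0.64  0.16  2.22  0.78  0.89 -2.06] 
78 [-0.64  0.02  2.06  0.65  1.11 -1.83]
```

```bash
sed -i 's/EL=.062/EL=.042/' flip.py
cat > t3.py <<'E'
from flip import *
c=cur(); c=step(c,pose(0,-30,.06),16); c=step(c,pose(20,-30,.012),10)
q=[.44,.42,1.88,-.6,1.4,-.63]
for a in((0,-30,.06),(20,-30,.012),(50,-30),(78,-30),(78,-30,.05,.01),(78,-30,.05,-.04),(78,-30,.15,-.04)):
        q,cc=ik(*pose(*a),q); print(a,q.round(2),'BAD' if cc>1e-6 else '')
E
python3 t3.py
```

```text
rows 16 (min 3) dpos/row [ 0.028 -0.045 -0.029] ang/row [-0.     0.    -0.177] to [ 0.447  -0.0122  0.1334]
rows 10 (min 3) dpos/row [-0.022 -0.038 -0.087] ang/row [ 0.289 -0.167 -0.   ] to [ 0.4381 -0.0274  0.0987]
(0, -30, 0.06) [ 0.3   0.52  1.77 -0.5   1.5  -0.54] 
(20, -30, 0.012) [ 0.15  0.38  1.92 -0.37  1.15 -0.69] 
(50, -30) [-0.22  0.22  2.11  0.12  0.79 -1.35] 
(78, -30) [-0.66  0.29  2.22  0.78  0.88 -2.29] 
(78, -30, 0.05, 0.01) [-0.63  0.2   2.16  0.71  0.98 -2.15] 
(78, -30, 0.05, -0.04) [-0.76  0.21  2.15  0.66  1.04 -2.22] 
(78, -30, 0.15, -0.04) [-0.76  0.08  2.    0.59  1.27 -2.04]
```

>>> carry_out --commands '[{"delta_pos": [0.03, -0.04, 0], "angular": [0, 0, -0.15]}, {"delta_pos": [0.05, -0.07, -0.05], "angular": [0, 0, -0.28]}, {"delta_pos": [0.05, -0.08, -0.05], "angular": [0, 0, -0.32]}, {"delta_pos": [0.05, -0.08, -0.06], "angular": [0, 0, -0.32]}, {"delta_pos": [0.05, -0.08, -0.06], "angular": [0, 0, -0.32]}, {"delta_pos": [0.05, -0.08, -0.06], "angular": [0, 0, -0.32]}, {"delta_pos": [0.05, -0.08, -0.06], "angular": [0, 0, -0.32]}, {"delta_pos": [0.05, -0.08, -0.06], "angular": [0, 0, -0.32]}, {"delta_pos": [0.05, -0.08, -0.04], "angular": [0, 0, -0.3]}, {"delta_pos": [0.02, -0.05, -0.02], "angular": [0, 0, -0.18]}]'

```text
time: 7.87
position: [0.4478, -0.0129, 0.1328]
tcp_rot: [-0.1, 0.241, 0.892, -0.37]
contact_force: [0.1, -0.7, -3.3]
opening: 0.231
```

>>> carry_out --commands '[{"delta_pos": [-0.02, -0.04, 0], "angular": [0.15, -0.09, 0]}, {"delta_pos": [-0.02, -0.04, -0.05], "angular": [0.29, -0.17, 0]}, {"delta_pos": [-0.02, -0.04, -0.09], "angular": [0.29, -0.17, 0]}, {"delta_pos": [-0.02, -0.04, -0.09], "angular": [0.29, -0.17, 0]}, {"delta_pos": [-0.02, -0.04, -0.09], "angular": [0.29, -0.17, 0]}, {"delta_pos": [-0.02, -0.04, -0.09], "angular": [0.29, -0.17, 0]}, {"delta_pos": [-0.02, -0.04, -0.09], "angular": [0.29, -0.17, 0]}, {"delta_pos": [-0.02, -0.04, -0.09], "angular": [0.29, -0.17, 0]}, {"delta_pos": [-0.02, -0.04, -0.09], "angular": [0.29, -0.17, 0]}, {"delta_pos": [0, 0, 0], "angular": [0, 0, 0]}]'

```text
time: 8.7
position: [0.4383, -0.0277, 0.1066]
tcp_rot: [-0.062, 0.252, 0.937, -0.233]
contact_force: [-0.1, 0.7, -3.3]
opening: 0.237
```

```bash
python3 log.py; python3 s.py
python3 - <<'E'
from flip import *
c=cur(); c=step(c,pose(20,-30,.012),1); c=step(c,pose(20,-30,.002),1);
a=camera('side'); b=camera('scene')
im=np.hstack([cv2.resize(a[230:390,220:400],None,fx=2.2,fy=2.4),cv2.resize(b[190:350,220:380],(400,384))]); print(im.shape)
cv2.imwrite('pics/c7.png',im)
E
```

```text
8.7 [ 0.175  0.396  1.9   -0.395  1.201 -0.659] [ 0.4383 -0.0277  0.1066] [-0.0619  0.2524  0.9371 -0.233 ] [-0.1  0.7 -3.3] 0.237
grip [ 0.4319 -0.0228  0.1085] ypr(yaw,noseup,roll) [-30.12   0.09  17.1 ] blade mid [ 0.5796 -0.0932  0.0658]
rows 1 (min 1) dpos/row [-0.004  0.006 -0.197] ang/row [ 0.426 -0.229  0.021] to [ 0.4381 -0.0274  0.0987]
rows 1 (min 1) dpos/row [ 0.    0.   -0.25] ang/row [0. 0. 0.] to [ 0.4381 -0.0274  0.0887]
(384, 796, 3)
```

View pics/c7.png

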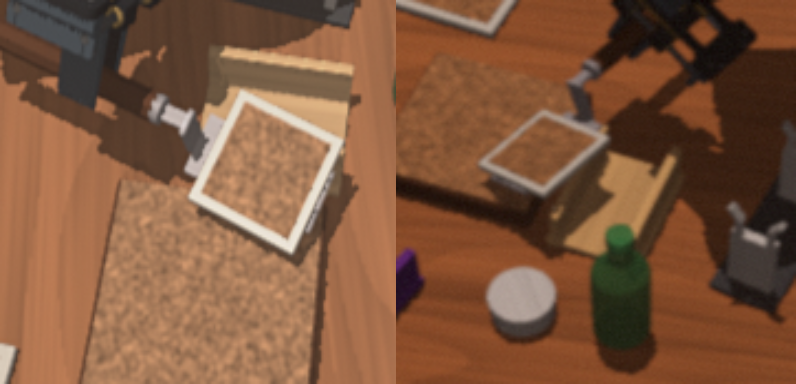

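Run:
```python
from flip import *
c=cur(); c=step(c,pose(20,-30,.004),3)
for f in(35,50,64,78): c=step(c,pose(f,-30,.003),5)
c=step(c,pose(78,-30,.05,.01),6);c=step(c,pose(78,-30,.05,-.04),6)
```

```text
rows 3 (min 1) dpos/row [-0.012 -0.004 -0.132] ang/row [ 0.144 -0.074  0.004] to [ 0.4381 -0.0274  0.0907]
rows 5 (min 3) dpos/row [-0.039 -0.068  0.023] ang/row [ 0.433 -0.25   0.   ] to [ 0.4303 -0.041   0.0952]
rows 5 (min 3) dpos/row [-0.041 -0.072  0.006] ang/row [ 0.433 -0.25  -0.   ] to [ 0.422  -0.0553  0.0965]
rows 5 (min 3) dpos/row [-0.038 -0.066 -0.014] ang/row [ 0.404 -0.233  0.   ] to [ 0.4144 -0.0686  0.0938]
rows 5 (min 3) dpos/row [-0.035 -0.061 -0.032] ang/row [ 0.404 -0.233 -0.   ] to [ 0.4073 -0.0808  0.0875]
rows 6 (min 2) dpos/row [0.021 0.036 0.196] ang/row [0. 0. 0.] to [ 0.4123 -0.0722  0.1345]
rows 6 (min 2) dpos/row [-0.104 -0.18   0.   ] ang/row [0. 0. 0.] to [ 0.3873 -0.1155  0.1345]
```

>>> carry_out --commands '[{"delta_pos": [-0.01, 0, -0.13], "angular": [0.14, -0.07, 0]}, {"delta_pos": [-0.01, 0, -0.13], "angular": [0.14, -0.07, 0]}, {"delta_pos": [-0.01, 0, -0.13], "angular": [0.14, -0.07, 0]}, {"delta_pos": [0, 0, 0], "angular": [0, 0, 0]}, {"delta_pos": [-0.04, -0.07, 0.02], "angular": [0.43, -0.25, 0]}, {"delta_pos": [-0.04, -0.07, 0.02], "angular": [0.43, -0.25, 0]}, {"delta_pos": [-0.04, -0.07, 0.02], "angular": [0.43, -0.25, 0]}, {"delta_pos": [-0.04, -0.07, 0.02], "angular": [0.43, -0.25, 0]}, {"delta_pos": [-0.04, -0.07, 0.02], "angular": [0.43, -0.25, 0]}, {"delta_pos": [0, 0, 0], "angular": [0, 0, 0]}]'

```text
time: 9.63
position: [0.4294, -0.042, 0.0946]
tcp_rot: [-0.023, 0.259, 0.962, -0.085]
contact_force: [-0.3, 0.1, -3.7]
opening: 0.236
```

```bash
python3 log.py; python3 s.py
python3 - <<'E'
from flip import *
c=cur(); c=step(c,pose(50,-30,.003),6)
for f in(64,78): c=step(c,pose(f,-30,.003),5)
a=camera('side'); b=camera('scene')
im=np.hstack([cv2.resize(a[230:390,220:400],None,fx=2.2,fy=2.4),cv2.resize(b[190:350,220:380],(400,384))])
cv2.imwrite('pics/c8.png',im)
E
```

```text
9.6333 [-0.01   0.282  2.021 -0.191  0.936 -0.934] [ 0.4294 -0.042   0.0946] [-0.0233  0.2591  0.9618 -0.0853] [-0.3  0.1 -3.7] 0.236
grip [ 0.4227 -0.0376  0.0968] ypr(yaw,noseup,roll) [-30.16  -0.04  34.86] blade mid [ 0.5765 -0.0973  0.0598]
rows 6 (min 3) dpos/row [-0.031 -0.056  0.008] ang/row [ 0.363 -0.212  0.004] to [ 0.422  -0.0553  0.0965]
rows 5 (min 3) dpos/row [-0.038 -0.066 -0.014] ang/row [ 0.404 -0.233  0.   ] to [ 0.4144 -0.0686  0.0938]
rows 5 (min 3) dpos/row [-0.035 -0.061 -0.032] ang/row [ 0.404 -0.233 -0.   ] to [ 0.4073 -0.0808  0.0875]
```

>>> carry_out --commands '[{"delta_pos": [-0.03, -0.06, 0.01], "angular": [0.36, -0.21, 0]}, {"delta_pos": [-0.03, -0.06, 0.01], "angular": [0.36, -0.21, 0]}, {"delta_pos": [-0.03, -0.06, 0.01], "angular": [0.36, -0.21, 0]}, {"delta_pos": [-0.03, -0.06, 0.01], "angular": [0.36, -0.21, 0]}, {"delta_pos": [-0.03, -0.05, 0.01], "angular": [0.36, -0.21, 0.02]}, {"delta_pos": [-0.03, -0.05, 0], "angular": [0.36, -0.21, 0]}]'

```text
time: 10.23
position: [0.4241, -0.0538, 0.0962]
tcp_rot: [0.011, 0.257, 0.965, 0.041]
contact_force: [0.0, -0.1, -3.0]
opening: 0.236
```

>>> carry_out --commands '[{"delta_pos": [-0.04, -0.065, -0.015], "angular": [0.4, -0.23, 0]}, {"delta_pos": [-0.04, -0.065, -0.015], "angular": [0.4, -0.23, 0]}, {"delta_pos": [-0.04, -0.065, -0.015], "angular": [0.4, -0.23, 0]}, {"delta_pos": [-0.04, -0.065, -0.015], "angular": [0.4, -0.23, 0]}, {"delta_pos": [-0.04, -0.065, -0.015], "angular": [0.4, -0.23, 0]}, {"delta_pos": [-0.035, -0.06, -0.03], "angular": [0.4, -0.23, 0]}, {"delta_pos": [-0.035, -0.06, -0.03], "angular": [0.4, -0.23, 0]}, {"delta_pos": [-0.035, -0.06, -0.03], "angular": [0.4, -0.23, 0]}, {"delta_pos": [-0.035, -0.06, -0.03], "angular": [0.4, -0.23, 0]}, {"delta_pos": [0, 0, 0], "angular": [0, 0, 0]}]'

```text
time: 11.07
position: [0.4097, -0.0777, 0.0874]
tcp_rot: [0.065, 0.25, 0.934, 0.248]
contact_force: [-0.5, 0.2, -1.7]
opening: 0.236
```

```bash
python3 log.py; python3 s.py
python3 - <<'E'
from flip import *
c=cur(); c=step(c,pose(78,-30,.05,.01),6);c=step(c,pose(78,-30,.05,-.04),6)
a=camera('side'); b=camera('scene')
im=np.hstack([cv2.resize(a[230:390,220:400],None,fx=2.2,fy=2.4),cv2.resize(b[190:350,220:380],(400,384))])
cv2.imwrite('pics/c9.png',im)
E
```

```text
11.0667 [-0.609  0.27   2.208  0.715  0.854 -2.187] [ 0.4097 -0.0777  0.0874] [0.0655 0.2502 0.9335 0.2483] [-0.5  0.2 -1.7] 0.236
grip [ 0.4023 -0.0747  0.0893] ypr(yaw,noseup,roll) [-29.98  -0.11  74.75] blade mid [ 0.5651 -0.1185  0.0771]
rows 6 (min 2) dpos/row [0.011 0.023 0.196] ang/row [ 0.077 -0.048 -0.001] to [ 0.4123 -0.0722  0.1345]
rows 6 (min 2) dpos/row [-0.104 -0.18   0.   ] ang/row [0. 0. 0.] to [ 0.3873 -0.1155  0.1345]
```

View pics/c9.png

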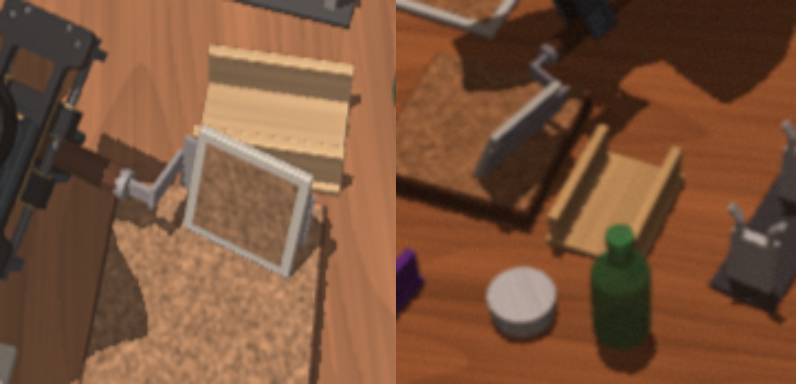

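>>> carry_out --commands '[{"delta_pos": [0.01, 0.02, 0.2], "angular": [0.08, -0.05, 0]}, {"delta_pos": [0.01, 0.02, 0.2], "angular": [0.08, -0.05, 0]}, {"delta_pos": [0.01, 0.02, 0.2], "angular": [0.08, -0.05, 0]}, {"delta_pos": [0.01, 0.02, 0.2], "angular": [0.08, -0.05, 0]}, {"delta_pos": [0.01, 0.02, 0.2], "angular": [0.08, -0.05, 0]}, {"delta_pos": [0.01, 0.02, 0.2], "angular": [0.08, -0.05, 0]}, {"delta_pos": [0, 0, 0], "angular": [0, 0, 0]}]'

```text
time: 11.75
position: [0.4131, -0.0725, 0.1382]
tcp_rot: [0.077, 0.247, 0.926, 0.275]
contact_force: [0.4, 0.2, -1.9]
opening: 0.237
```

```bash
python3 log.py; python3 s.py
python3 - <<'E'
from flip import *
c=cur(); c=step(c,pose(78,-30,.05,-.045),8)
s=camera_params('side'); a=camera('side'); cv2.imwrite('pics/c10.png',a)
# white frame of the coaster near the board
roi=a[230:390,220:400]; h=cv2.cvtColor(roi,cv2.COLOR_BGR2HSV); m=((h[...,1]<50)&(h[...,2]>130)).astype(np.uint8)
cs,_=cv2.findContours(m,0,2); k=max(cs,key=cv2.contourArea); print(cv2.contourArea(k),cv2.boxPoints(cv2.minAreaRect(k)).round(0).tolist(),cv2.boundingRect(k))
E
```

```text
11.75 [-0.635  0.199  2.158  0.712  0.985 -2.15 ] [ 0.4131 -0.0725  0.1382] [0.0766 0.2469 0.9259 0.2753] [ 0.4  0.2 -1.9] 0.237
grip [ 0.4056 -0.0695  0.14  ] ypr(yaw,noseup,roll) [-29.97   0.34  78.2 ] blade mid [ 0.5688 -0.1128  0.1317]
rows 8 (min 2) dpos/row [-0.088 -0.148 -0.012] ang/row [-0.     0.008 -0.001] to [ 0.3848 -0.1198  0.1345]
2043.0 [[73.0, 90.0], [89.0, 53.0], [146.0, 78.0], [130.0, 115.0]] (84, 55, 57, 60)
```

>>> carry_out --commands '[{"delta_pos": [-0.07, -0.12, 0], "angular": [0, 0, 0]}, {"delta_pos": [-0.09, -0.15, -0.01], "angular": [0, 0, 0]}, {"delta_pos": [-0.09, -0.15, -0.01], "angular": [0, 0, 0]}, {"delta_pos": [-0.09, -0.15, -0.01], "angular": [0, 0, 0]}, {"delta_pos": [-0.09, -0.15, -0.01], "angular": [0, 0, 0]}, {"delta_pos": [-0.09, -0.15, 0], "angular": [0, 0, 0]}, {"delta_pos": [-0.09, -0.15, 0], "angular": [0, 0, 0]}, {"delta_pos": [-0.08, -0.14, 0], "angular": [0, 0, 0]}, {"delta_pos": [0, 0, 0], "angular": [0, 0, 0]}, {"delta_pos": [0, 0, 0], "angular": [0, 0, 0]}]'

```text
time: 12.63
position: [0.3848, -0.1189, 0.135]
tcp_rot: [0.075, 0.248, 0.926, 0.275]
contact_force: [-0.5, -0.4, -2.4]
opening: 0.234
```

>>> carry_out --commands '[{"delta_pos": [0, 0, 0], "angular": [0, 0, 0]}, {"delta_pos": [0, 0, 0], "angular": [0, 0, 0]}, {"delta_pos": [0, 0, 0], "angular": [0, 0, 0]}]'

```text
time: 12.88
position: [0.3849, -0.1182, 0.135]
tcp_rot: [0.075, 0.247, 0.926, 0.275]
contact_force: [0.5, -0.3, -1.9]
opening: 0.232
```

```bash
python3 log.py; python3 s.py
cat > find.py <<'E'
from flip import *
for n in('side','scene'):
    s=camera_params(n); a=camera(n); cv2.imwrite(f'pics/f_{n}.png',a)
    # grey-level blobs near the board that are unlike cork
    h=cv2.cvtColor(a,cv2.COLOR_BGR2HSV); u=proj(s,[*B,.035]).astype(int); r=70 if n=='side' else 55
    x0,y0=u-r; roi=h[y0:y0+2*r,x0:x0+2*r]; print(n,'centre hsv',h[u[1],u[0]])
    m=((roi[...,1]<60)&(roi[...,2]>90)).astype(np.uint8)
    for k in sorted(cv2.findContours(m,0,2)[0],key=cv2.contourArea)[-3:]:
        if cv2.contourArea(k)<100: continue
        b=cv2.boxPoints(cv2.minAreaRect(cv2.convexHull(k)))+[x0,y0]; X=np.array([ray(s,q,.038)[:2] for q in b]); d=np.diff(X,axis=0)
        print(cv2.contourArea(k),'box',X.round(3).tolist(),'mid-B',(X.mean(0)-B).round(3),'len',np.linalg.norm(d,axis=1).round(3))
E
python3 find.py
```

```text
12.8833 [-0.768  0.214  2.148  0.662  1.043 -2.236] [ 0.3849 -0.1182  0.135 ] [0.075  0.247  0.926  0.2755] [ 0.5 -0.3 -1.9] 0.232
grip [ 0.3773 -0.1152  0.1368] ypr(yaw,noseup,roll) [-29.92   0.16  78.18] blade mid [ 0.5406 -0.1584  0.1281]
side centre hsv [105  86 152]
1493.5 box [[0.421, -0.11], [0.433, -0.036], [0.609, -0.086], [0.59, -0.157]] mid-B [-0.027  0.071] len [0.075 0.183 0.073]
2792.0 box [[0.461, -0.208], [0.505, -0.117], [0.593, -0.172], [0.545, -0.257]] mid-B [-0.014 -0.02 ] len [0.101 0.103 0.097]
scene centre hsv [106 118 117]
269.5 box [[0.548, -0.25], [0.349, -0.189], [0.417, -0.095], [0.606, -0.161]] mid-B [-0.06  -0.006] len [0.208 0.116 0.2  ]
```

>>> carry_out --commands '[{"delta_pos": [0.1, 0.17, 0.4], "angular": [0, 0, 0]}, {"delta_pos": [0.1, 0.17, 0.7], "angular": [0, 0, 0]}, {"delta_pos": [0.05, 0.1, 0.8], "angular": [0, 0, 0]}, {"delta_pos": [0, 0, 0.4], "angular": [0, 0, 0]}, {"delta_pos": [0, 0, 0], "angular": [0, 0, 0]}]'

```text
time: 13.4
position: [0.3964, -0.1015, 0.2301]
tcp_rot: [0.078, 0.246, 0.926, 0.274]
contact_force: [-0.1, -0.3, -1.9]
opening: 0.237
```

```bash
cat > t4.py <<'E'
from kin import *
G=rot([-.0603,.1519,.912,-.3761]); up17=R.from_euler('z',2,degrees=True)*G
c=cur()
c=step(c,(np.array([.42,.03,.23]),R.from_euler('z',-5,degrees=True)*G),15)
c=step(c,(np.array([.455,.149,.205]),up17))
c=step(c,(np.array([.612,.1427,.20]),G)); c=step(c,(np.array([.612,.1427,.0955]),G))
E
python3 t4.py
```

```text
rows 15 (min 12) dpos/row [ 0.039  0.219 -0.   ] ang/row [-0.771  0.394  0.05 ] to [0.42 0.03 0.23]
rows 4 (min 4) dpos/row [ 0.219  0.744 -0.156] ang/row [ 0.    -0.     0.292] to [0.455 0.149 0.205]
rows 4 (min 4) dpos/row [ 0.981 -0.039 -0.031] ang/row [-0.     0.    -0.083] to [0.612  0.1427 0.2   ]
rows 3 (min 3) dpos/row [ 0.     0.    -0.871] ang/row [0. 0. 0.] to [0.612  0.1427 0.0955]
```

>>> carry_out --commands '[{"delta_pos": [0.04, 0.22, 0], "angular": [-0.77, 0.39, 0.05]}, {"delta_pos": [0.04, 0.22, 0], "angular": [-0.77, 0.39, 0.05]}, {"delta_pos": [0.04, 0.22, 0], "angular": [-0.77, 0.39, 0.05]}, {"delta_pos": [0.04, 0.22, 0], "angular": [-0.77, 0.39, 0.05]}, {"delta_pos": [0.04, 0.22, 0], "angular": [-0.77, 0.39, 0.05]}, {"delta_pos": [0.04, 0.22, 0], "angular": [-0.77, 0.39, 0.05]}, {"delta_pos": [0.04, 0.22, 0], "angular": [-0.77, 0.39, 0.05]}, {"delta_pos": [0.04, 0.22, 0], "angular": [-0.77, 0.39, 0.05]}]'

```text
time: 14.07
position: [0.407, -0.0297, 0.2261]
tcp_rot: [-0.006, 0.232, 0.97, -0.075]
contact_force: [-0.5, -0.3, -2.4]
opening: 0.232
```

>>> carry_out --commands '[{"delta_pos": [0.04, 0.22, 0], "angular": [-0.77, 0.39, 0.05]}, {"delta_pos": [0.04, 0.22, 0], "angular": [-0.77, 0.39, 0.05]}, {"delta_pos": [0.04, 0.22, 0], "angular": [-0.77, 0.39, 0.05]}, {"delta_pos": [0.04, 0.22, 0], "angular": [-0.77, 0.39, 0.05]}, {"delta_pos": [0.04, 0.22, 0], "angular": [-0.77, 0.39, 0.05]}, {"delta_pos": [0.04, 0.22, 0], "angular": [-0.77, 0.39, 0.05]}, {"delta_pos": [0.04, 0.22, 0], "angular": [-0.77, 0.39, 0.05]}, {"delta_pos": [0, 0, 0], "angular": [0, 0, 0]}]'

```text
time: 14.73
position: [0.4191, 0.034, 0.2227]
tcp_rot: [-0.078, 0.191, 0.905, -0.372]
contact_force: [0.4, 0.3, -2.3]
opening: 0.238
```

```bash
python3 log.py; python3 s.py; sed -i '/,15)/d' t4.py; python3 t4.py
```

```text
14.7333 [ 0.421  0.383  1.734 -0.492  1.649 -0.611] [0.4191 0.034  0.2227] [-0.0785  0.1912  0.9048 -0.3723] [ 0.4  0.3 -2.3] 0.238
grip [0.4124 0.0387 0.2242] ypr(yaw,noseup,roll) [-2.386e+01  2.000e-02  2.700e-01] blade mid [ 0.5615 -0.027   0.1793]
rows 3 (min 3) dpos/row [ 0.3    0.958 -0.147] ang/row [-0.007 -0.011  0.391] to [0.455 0.149 0.205]
rows 4 (min 4) dpos/row [ 0.981 -0.039 -0.031] ang/row [-0.     0.    -0.083] to [0.612  0.1427 0.2   ]
rows 3 (min 3) dpos/row [ 0.     0.    -0.871] ang/row [0. 0. 0.] to [0.612  0.1427 0.0955]
```

>>> carry_out --commands '[{"delta_pos": [0.18, 0.57, -0.09], "angular": [0, 0, 0.23]}, {"delta_pos": [0.18, 0.57, -0.09], "angular": [0, 0, 0.23]}, {"delta_pos": [0.18, 0.57, -0.09], "angular": [0, 0, 0.23]}, {"delta_pos": [0.18, 0.57, -0.09], "angular": [0, 0, 0.23]}, {"delta_pos": [0.18, 0.57, -0.09], "angular": [0, 0, 0.23]}, {"delta_pos": [0, 0, 0], "angular": [0, 0, 0]}]'

```text
time: 15.23
position: [0.4554, 0.1481, 0.2067]
tcp_rot: [-0.053, 0.138, 0.916, -0.373]
contact_force: [-0.3, 0.1, -1.7]
opening: 0.236
```

>>> carry_out --commands '[{"delta_pos": [0.65, -0.03, -0.02], "angular": [0, 0, -0.05]}, {"delta_pos": [0.65, -0.03, -0.02], "angular": [0, 0, -0.05]}, {"delta_pos": [0.65, -0.03, -0.02], "angular": [0, 0, -0.06]}, {"delta_pos": [0.65, -0.03, -0.02], "angular": [0, 0, -0.06]}, {"delta_pos": [0.65, -0.03, -0.02], "angular": [0, 0, -0.06]}, {"delta_pos": [0.65, -0.03, -0.02], "angular": [0, 0, -0.05]}, {"delta_pos": [0, 0, 0], "angular": [0, 0, 0]}, {"delta_pos": [0, 0, 0], "angular": [0, 0, 0]}]'

```text
time: 15.9
position: [0.611, 0.1365, 0.2027]
tcp_rot: [-0.061, 0.156, 0.912, -0.374]
contact_force: [-0.4, -0.2, -2.5]
opening: 0.235
```

```bash
python3 log.py; python3 s.py; sed -i '/up17))$/d;s/,G)); c=step/,G),2); c=step/' t4.py; python3 t4.py
```

```text
15.9 [ 0.457  0.703  1.2   -0.533  1.811 -0.748] [0.611  0.1365 0.2027] [-0.0612  0.1563  0.9123 -0.3736] [-0.4 -0.2 -2.5] 0.235
grip [0.604  0.1406 0.2042] ypr(yaw,noseup,roll) [-19.32   0.29   0.51] blade mid [0.7581 0.087  0.16  ]
rows 2 (min 1) dpos/row [ 0.012  0.078 -0.033] ang/row [-0.022  0.011  0.042] to [0.612  0.1427 0.2   ]
rows 3 (min 3) dpos/row [ 0.     0.    -0.871] ang/row [0. 0. 0.] to [0.612  0.1427 0.0955]
```

Correct the 6 mm sideways error, then recheck before lowering.

>>> carry_out --commands '[{"delta_pos": [0.01, 0.08, -0.03], "angular": [-0.02, 0.01, 0.04]}, {"delta_pos": [0.01, 0.07, -0.03], "angular": [-0.02, 0.01, 0.04]}, {"delta_pos": [0, 0, -0.6], "angular": [0, 0, 0]}, {"delta_pos": [0, 0, -0.6], "angular": [0, 0, 0]}, {"delta_pos": [0, 0, 0], "angular": [0, 0, 0]}, {"delta_pos": [0, 0, 0], "angular": [0, 0, 0]}]'

```text
time: 16.4
position: [0.6104, 0.144, 0.1534]
tcp_rot: [-0.06, 0.151, 0.912, -0.377]
contact_force: [0.5, -0.6, -1.4]
opening: 0.236
```

```bash
python3 log.py; python3 s.py; sed -i 's/,.20\]),G),2)/,.15]),G),2)/' t4.py; python3 t4.py
```

```text
16.4 [ 0.47   0.745  1.249 -0.527  1.738 -0.701] [0.6104 0.144  0.1534] [-0.0599  0.1506  0.9118 -0.3772] [ 0.5 -0.6 -1.4] 0.236
grip [0.6034 0.148  0.1549] ypr(yaw,noseup,roll) [-18.65   0.26   0.1 ] blade mid [0.758  0.0959 0.1106]
rows 2 (min 1) dpos/row [ 0.019 -0.016 -0.042] ang/row [ 0.01  -0.002 -0.013] to [0.612  0.1427 0.15  ]
rows 2 (min 2) dpos/row [ 0.     0.    -0.681] ang/row [0. 0. 0.] to [0.612  0.1427 0.0955]
```

>>> carry_out --commands '[{"delta_pos": [0.03, -0.03, -0.3], "angular": [0.02, 0, -0.03]}, {"delta_pos": [0, 0, -0.35], "angular": [0, 0, 0]}, {"delta_pos": [0, 0, -0.35], "angular": [0, 0, 0]}, {"delta_pos": [0, 0, -0.3], "angular": [0, 0, 0]}, {"delta_pos": [0, 0, -0.13], "angular": [0, 0, 0]}, {"delta_pos": [0, 0, 0], "angular": [0, 0, 0]}, {"delta_pos": [0, 0, 0], "angular": [0, 0, 0]}]'

```text
time: 16.98
position: [0.6129, 0.1428, 0.0961]
tcp_rot: [-0.06, 0.153, 0.912, -0.375]
contact_force: [0.7, -0.2, -2.9]
opening: 0.239
```

```bash
python3 log.py; python3 s.py
```

```text
16.9833 [ 0.466  0.796  1.295 -0.52   1.65  -0.651] [0.6129 0.1428 0.0961] [-0.0595  0.1529  0.9123 -0.3752] [ 0.7 -0.2 -2.9] 0.239
grip [0.6058 0.1468 0.0976] ypr(yaw,noseup,roll) [-18.89   0.35   0.35] blade mid [0.7604 0.0942 0.0536]
```

>>> carry_out --commands '[{"delta_pos": [0, 0, -0.02], "angular": [0, 0, 0]}, {"delta_pos": [0, 0, 0], "angular": [0, 0, 0]}, {"delta_pos": [0, 0, 0], "angular": [0, 0, 0]}, {"delta_pos": [0, 0, 0], "angular": [0, 0, 0]}, {"delta_pos": [0, 0, 0], "angular": [0, 0, 0]}, {"delta_pos": [0, 0, 0], "angular": [0, 0, 0]}, {"delta_pos": [0, 0, 0], "angular": [0, 0, 0]}, {"delta_pos": [0, 0, 0], "angular": [0, 0, 0]}, {"delta_pos": [0, 0, 0], "angular": [0, 0, 0]}, {"delta_pos": [0, 0, 0], "angular": [0, 0, 0]}]' --jaw -1

```text
time: 17.82
position: [0.6129, 0.1427, 0.0958]
tcp_rot: [-0.059, 0.153, 0.912, -0.375]
contact_force: [-0.6, -0.2, 0.1]
opening: 0.928
```

>>> carry_out --commands '[{"delta_pos": [0, 0, 0], "angular": [0, 0, 0]}, {"delta_pos": [0, 0, 0], "angular": [0, 0, 0]}, {"delta_pos": [0, 0, 0], "angular": [0, 0, 0]}, {"delta_pos": [0, 0, 0], "angular": [0, 0, 0]}, {"delta_pos": [0, 0, 0], "angular": [0, 0, 0]}]'

```text
time: 18.23
position: [0.6129, 0.1427, 0.0958]
tcp_rot: [-0.059, 0.153, 0.912, -0.375]
contact_force: [0.5, -0.0, 0.5]
opening: 1.004
```

>>> carry_out --commands '[{"delta_pos": [0.06, 0.17, 0.18], "angular": [0, 0, 0]}, {"delta_pos": [0.12, 0.33, 0.35], "angular": [0, 0, 0]}, {"delta_pos": [0.12, 0.33, 0.35], "angular": [0, 0, 0]}, {"delta_pos": [0.12, 0.33, 0.35], "angular": [0, 0, 0]}, {"delta_pos": [0.12, 0.33, 0.35], "angular": [0, 0, 0]}, {"delta_pos": [0.12, 0.33, 0.35], "angular": [0, 0, 0]}, {"delta_pos": [0, 0, 0.5], "angular": [0, 0, 0]}, {"delta_pos": [0, 0, 0.5], "angular": [0, 0, 0]}, {"delta_pos": [0, 0, 0], "angular": [0, 0, 0]}, {"delta_pos": [0, 0, 0], "angular": [0, 0, 0]}]'

```text
time: 19.07
position: [0.6396, 0.2162, 0.2142]
tcp_rot: [-0.058, 0.153, 0.913, -0.374]
contact_force: [-0.3, 0.7, -0.4]
opening: 0.998
```

```bash
python3 log.py; python3 find.py
python3 - <<'E'
import cv2,numpy as np
a=cv2.imread('pics/f_side.png')[120:470,200:520];b=cv2.imread('pics/f_scene.png')[170:390,170:460]
cv2.imwrite('pics/last.png',np.hstack([cv2.resize(a,(400,437)),cv2.resize(b,(400,437))]))
E
```

```text
19.0667 [ 0.53   0.805  0.963 -0.522  1.957 -0.76 ] [0.6396 0.2162 0.2142] [-0.0582  0.1534  0.9128 -0.374 ] [-0.3  0.7 -0.4] 0.998
side centre hsv [104  81 144]
2780.0 box [[0.461, -0.208], [0.505, -0.117], [0.593, -0.172], [0.545, -0.257]] mid-B [-0.014 -0.02 ] len [0.101 0.103 0.097]
scene centre hsv [105 115 124]
156.0 box [[0.365, -0.307], [0.344, -0.176], [0.399, -0.165], [0.42, -0.292]] mid-B [-0.158 -0.067] len [0.132 0.056 0.129]
1010.5 box [[0.546, -0.25], [0.444, -0.202], [0.514, -0.124], [0.61, -0.173]] mid-B [-0.012 -0.019] len [0.112 0.105 0.108]
```

View pics/last.png

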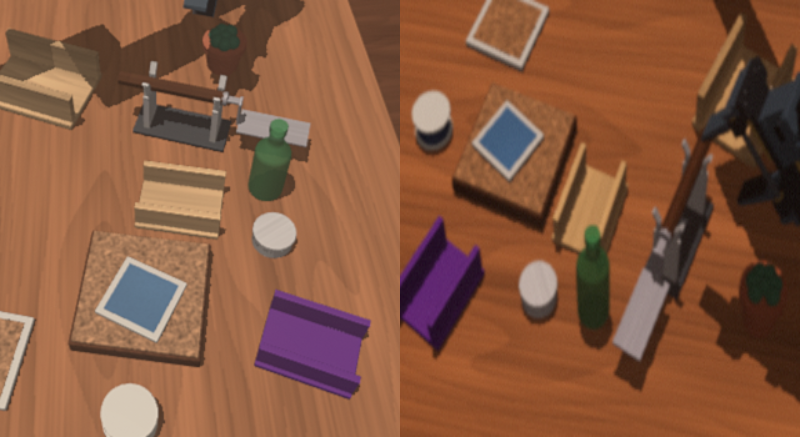

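The coaster lies flat on the board with its blue glazed face up. The spatula is back in both forks, and the bystanders stand where they were.

```bash
python3 -c "
from station import *
print(finish_job())"
```

```text
the job is handed in; nothing more can be done
None
```

I turned the coaster over onto the display board, put the spatula back in its stand, and handed the job in at about 19 s of the 61 s allowed. `finish_job` gave no verdict, so the result below is from my own checks.

- **How it was done:** I gripped the handle with the tool leaning 45° and slid the blade under the coaster from the robot's side. After lifting it clear, I stood the coaster on its edge on the board by rolling the blade to about 78°. I then raised the blade and nudged the coaster over, so it fell the last part freely.
- **Coaster:** In both outside views it lies flat with the blue glazed face up. Its middle is about 14 mm (x) and 20 mm (y) from the board's centre in world axes; the limit is 60 mm along each board axis. The two cameras agree to about 2 mm, and the position did not change between my check after the flip and the last one.
- **Spatula:** It sits level in both forks, within a few millimetres of where it started. The gripper is open and clear of it.
- **Bystanders:** By eye, the vase, pot, tin and spool had not moved in the final picture; I did not re-measure them.
- **Disagreements:**
  - The coaster outline measured 97–112 mm instead of 96 mm, which I put down to blurred colour masks.
  - The side camera read the coaster 2 to 4 mm further toward −y than the other two.
  - My first plan was to roll the blade past vertical. The last joint's range did not allow that, so I used the nudge instead.

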